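Refit the blade stack of a herb grinder

TASK

The herb grinder has been stripped for cleaning. First take the piece of root left in its chamber out into the waste tub; then slide the tall spacer from the tray down the grinder's shaft until it is fully home on the lower blade, and finally fit the upper blade over the shaft flat on top of the spacer, set square across the lower blade. Lower both parts all the way down rather than letting them drop, and leave the short spacer, the cap nut and the jar where they are.

Things in the scene. Friction and masses are not known exactly. Their poses are not given: they have to be found in the camera images.
- grinder: Upright round steel herb grinder, 212 mm wide, fixed, lid off. Origin on the shaft's axis at desk level. On top an open round chamber: inner diameter 184 mm, floor 125 mm and rim 170 mm above the desk. In it the fixed lower blade: a bar 140 mm long, 18 mm wide along the grinder's x axis, with a round hub 26 mm in diameter, its top 12 mm above the chamber floor. Control panel on the -x side.
- shaft_top (a point): Tip of the grinder's upright shaft, on its axis, 186 mm above the desk. From the tip down: 3 mm chamfer (5 mm wide at the tip), 10 mm of threaded end 9 mm in diameter, 3 mm taper, then plain shaft 12 mm in diameter from 170 mm above the desk down to the lower blade's hub.
- blade_seat (a point): Point on the shaft's axis at the top face of the lower blade's hub, 137 mm above the desk: the underside of the tall spacer must come here. Its x axis is along the lower blade.
- root: Leftover chunk of dried brown root lying in the grinder's chamber beside the shaft, 36 mm long (its x axis) by 22 mm wide (y) by 22 mm high; origin at the centre of its underside. It points roughly from the shaft to the wall, so it is gripped across its width; about 20 g.
- tub: Round open waste tub of grey plastic, standing on the desk on one side of the grinder (left or right), fixed; 160 mm in diameter at the rim, 128 mm at the foot, 110 mm high, wall 3 mm; origin at the centre of its underside.
- tray: Shallow white plastic parts tray, fixed on the desk on the other side of the grinder, 220 mm (x) by 210 mm (y), walls 14 mm high and 3 mm thick, floor 3 mm thick; origin at the centre of its underside. It holds the two spacers, the upper blade and the cap nut.
- spacer: The tall spacer: plain round steel sleeve standing upright in the tray, 24 mm high, outer diameter 24 mm, bore 14 mm right through (1 mm clearance all round on the 12 mm shaft); same both ways up; about 55 g. Origin at the centre of its underside.
- spacer_mid (a point): Centre of the tall spacer, 12 mm above its underside.
- short_spacer: The short spacer, not needed now: same outer diameter and bore as the tall one but only 10 mm high, standing in the tray; left or right of the tray's middle, the tall one on the other side. Origin at the centre of its underside.
- upper_blade: The upper blade, lying flat in the tray: steel bar 110 mm long (its x axis), 18 mm wide, 3 mm thick, the last 16 mm at each end bent slightly up, with a round boss in the middle: outer diameter 26 mm, 12 mm high from the underside, bore 14 mm right through. Boss upward. Origin at the centre of the underside (bar and boss level). About 70 g.
- cap_nut: Domed steel hexagon nut, 19 mm wide and 16 mm high, standing in the tray between the two spacers; not needed now. Origin at the centre of its underside.
- jar: Amber glass jar with a red screw lid, 72 mm in diameter and about 105 mm high, standing on the desk beyond the grinder; not needed. Origin at the centre of its underside.

How it is judged:
By the outcome, as a careful person would: the job done as asked, in the order asked, and still so for the second after the job is handed in, with the robot touching nothing.
It also fails if it takes over 72 s, if anything falls off the work surface, if the arm or the gripper's body presses on something with over 40 N, if the wrist force passes 120 N, or if a joint passes its speed limit or range.

ROBOT

A 7-joint arm with a two-finger parallel gripper is mounted at the origin on the work surface. World frame = base frame: x ahead of the robot, y to its left, z up, the work surface at z = 0. Lengths are in mm, angles in degrees, forces in N, time in s.
With the tool pointing down it reaches from about 400 to 900 mm from the base axis. Payload 5.5 kg.
Tool frame: the origin (TCP) lies between the finger pads; the fingertips stand 14 mm ahead of it and the grasp point (between the pads) lies 5 mm behind it; y points along the fingers, x is the direction in which the jaws open and shut, and the axes are right-handed (so a half turn about y gives the same grasp; the last joint's range is limited). The gripper opens to 92 mm and grips with 3 to 60 N. Pads are 19 mm wide; open, the fingers measure 130 mm over their backs; the gripper's body (75 mm by 190 mm) begins 47 mm behind the grasp point.
Start: joints at [-54.133, 28.699, -24.465, 88.831, 12.651, 65.22, -12.049], TCP at [230.643, 607.704, 204.729] pointing down, gripper open.
Joint ranges: [-164.97, 164.97], [-17.58, 116.51], [-87.97, 89.64], [11.32, 138.91], [-80.73, 260.73], [10.89, 115.49], [-147.41, 147.41]. Speed limits (degrees/s): [147.25, 147.25, 180, 180, 180, 180, 180].

INTERFACE

Orientations are given as a 3x3 rotation matrix whose columns are the frame's x, y, z axes.
In Python, from station import observe, capture, camera_info, finish_job gives the robot as it stands.
- The arm moves only by the shell command python3 -m creep 'ROWS' [FORCE]. ROWS is JSON, a list of rows, each an object with "hand": the closure, from -1 (fully open) to 1 (shut), so that 0 is half open; "xyz": the shift along the tool's x, y, z in units of 50 mm (1.0 is 50 mm), a list of three; "yaw": the turn about the tool's y in rad. A call has 1 to 12 rows; each row shifts and turns the commanded pose from where the row before left it, along the tool's axes as they then stand; what a row does not reach is not made up. A row lasts 1/8 s, in which the tool goes at most 62.5 mm and 10.7 degrees, less where a joint would pass 70% of its speed; a pose out of reach is approached as far as the arm can. A call is refused whole if a number of a shift passes 1 or a number of a turn 0.188, either way. A call with a gripper value outside its range is refused whole. The fingers move at their own pace and stop on an object; FORCE is the grip in N (left out, the last holds). Time passes only in rows, so rows that do not move let the fingers close. It gives the time, the measured TCP pose, the force and the opening at its end, in the units of the state.
- observe(): the state, without advancing time (a new reading comes with each control period).
- capture(name): name is "side" or "top" or "wrist"; returns (picture, depth): 400x640x3 uint8, blue, green, red; 400x640 float32, mm along the optical axis (not along the pixel's ray), 0 where there is no reading.
- camera_info(name): a dict with "fx", "fy", "cx", "cy" (pixels), "dist" ([k1, k2, p1, p2, k3] as OpenCV has them; the pictures are not rectified), "cam_to_world" (4x4, takes a point from camera to world coordinates). Camera axes: x right, y down, z forward; pixel columns grow to the right and rows downward; lengths in mm; the calibration is good to about 2 mm. A picture is of the moment at which its call begins: read the wrist's pose just before it. camera_info takes no time and is no camera call; for the wrist camera it gives the pose at the moment of the call.
- finish_job(): hands the job in, once; it reports no verdict.
The state is a dict: "time_s": time; "qpos": joint angles; "dq": joint speeds; "tau": joint torques, N m; "position": TCP position; "eef_rot": TCP orientation; "ft_force": force on the tool from outside, world axes, zero at the start; "torque": the same for the moment, N m; "finger_gap": opening from 0.0 (shut) to 1.0 (fully open).
Only numpy, scipy, OpenCV 4.12 (cv2) and the standard library are available. Lean on these libraries where they do the work, as an engineer would, in place of code of your own. Each camera call takes 0.05 s, during which the arm holds its last target.

## Working session

There is one attempt and no reset: what is moved stays moved. The work goes in short steps, Python scripts to look and compute and a shell command to move; the robot and the scene stay as the last step left them, time stands still between calls to the robot, and variables do not carry over. Pictures are saved under pics/ and viewed, and the job is handed in when it is done.

```bash
mkdir -p pics; ls
python3 - <<'E'
from station import *
import cv2,json
s=observe()
for k in s: print(k,s[k])
import numpy as np
for n in ("top","side","wrist"):
    c=camera_info(n);p,d=capture(n);cv2.imwrite(f"pics/{n}0.png",p);np.savez(f"pics/{n}0.npz",p=p,d=d,T=c["cam_to_world"])
    print(n,c)
E
```

```text
pics
time_s 0.0
qpos [-54.13421865  28.75406959 -24.45346095  88.89215524  12.64788154
  65.22089572 -12.04913927]
dq [-0.0930444   0.02728804 -0.03464971  0.02217957  0.00106326 -0.01243709
 -0.01382882]
tau [ 1.30661497e-04 -5.66597450e+01 -5.81653923e+00 -2.79115427e+01
 -6.87368168e-02  3.08626425e-02  1.88753052e-04]
position [230.4176151  606.97204165 203.67076767]
eef_rot [[ 3.54833063e-01 -8.09612777e-04 -9.34929324e-01]
 [ 9.34927554e-01 -1.82282920e-03  3.54833970e-01]
 [-1.99149459e-03 -9.99998011e-01  1.10129225e-04]]
ft_force [-0.26768892  0.36723436 -0.84695212]
torque [0.06478108 0.06098888 0.05550773]
finger_gap 1.0039962908410205
top {'fx': 492.6176884390989, 'fy': 492.6176884390989, 'cx': 325.82450434433866, 'cy': 200.29156838945846, 'dist': array([0.00046796, 0.        , 0.        , 0.        , 0.        ]), 'cam_to_world': array([[-8.23589884e-03, -9.88698533e-01,  1.49690948e-01,
         3.76246170e+02],
       [-9.99607508e-01,  1.21487012e-02,  2.52435889e-02,
        -2.12889321e+01],
       [-2.67768500e-02, -1.49424292e-01, -9.88410533e-01,
         1.44556
[... 493 characters left out ...]
e-02, -8.34371213e-01, -5.50983531e-01,
         6.75182222e+02],
       [ 0.00000000e+00,  0.00000000e+00,  0.00000000e+00,
         1.00000000e+00]])}
wrist {'fx': 322.0503376749354, 'fy': 322.0503376749354, 'cx': 321.8610787544214, 'cy': 199.17625497200058, 'dist': array([-0.04470296,  0.        ,  0.        ,  0.        ,  0.        ]), 'cam_to_world': array([[ 3.55313456e-01,  9.06910418e-01,  2.26419612e-01,
         1.70066945e+02],
       [ 9.34742576e-01, -3.43967752e-01, -8.91207148e-02,
         6.30052599e+02],
       [-2.94345970e-03,  2.43309841e-01, -9.69944152e-01,
         3.84424956e+02],
       [ 0.00000000e+00,  0.00000000e+00,  0.00000000e+00,
         1.00000000e+00]])}
```

View pics/top0.png

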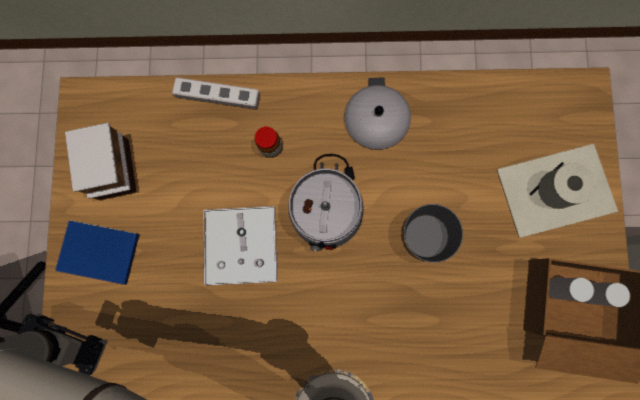

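View pics/side0.png

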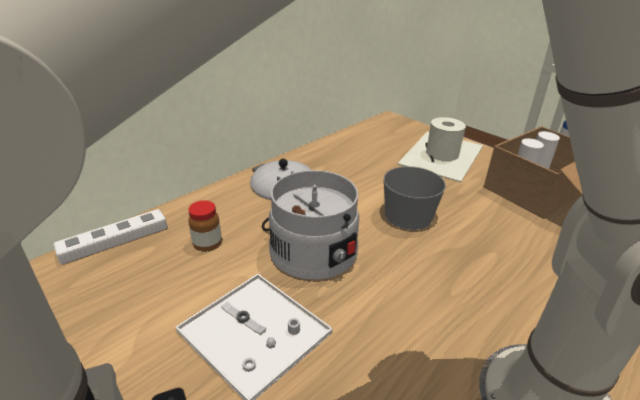

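View pics/wrist0.png

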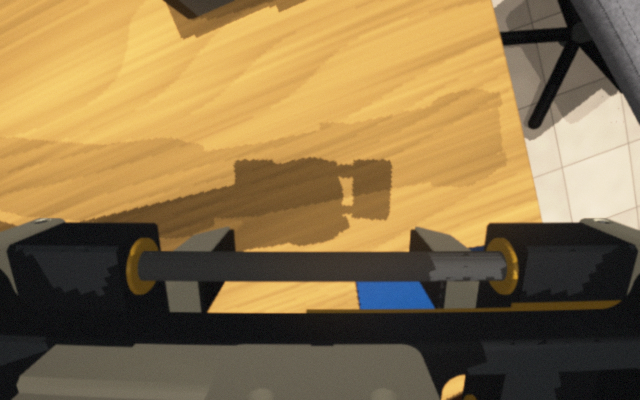

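```bash
cat > h.py <<'E'
import numpy as np,cv2
from station import camera_info
def ray(c,u,v):
    K=np.array([[c["fx"],0,c["cx"]],[0,c["fy"],c["cy"]],[0,0,1]])
    p=cv2.undistortPoints(np.array([[[u,v]]],float),K,np.array(c["dist"]))[0,0]
    T=np.array(c["cam_to_world"]); return T[:3,3],T[:3,:3]@np.array([p[0],p[1],1.])
def onz(c,u,v,z):
    o,d=ray(c,u,v); return o+d*(z-o[2])/d[2]
def proj(c,P):
    T=np.linalg.inv(np.array(c["cam_to_world"]));K=np.array([[c["fx"],0,c["cx"]],[0,c["fy"],c["cy"]],[0,0,1]])
    return cv2.projectPoints(np.array(P,float).reshape(-1,1,3),cv2.Rodrigues(T[:3,:3])[0],T[:3,3],K,np.array(c["dist"]))[0][:,0]
def crop(p,x0,y0,x1,y1,s,f):
    cv2.imwrite(f,cv2.resize(p[y0:y1,x0:x1],None,fx=s,fy=s,interpolation=cv2.INTER_CUBIC))
E
python3 - <<'E'
from h import *
p=cv2.imread("pics/top0.png");crop(p,195,150,375,295,4.4,"pics/t0c.png")
p=cv2.imread("pics/side0.png");crop(p,170,160,370,395,2.5,"pics/s0c.png")
E
```

```text
(no output)
```

View pics/t0c.png

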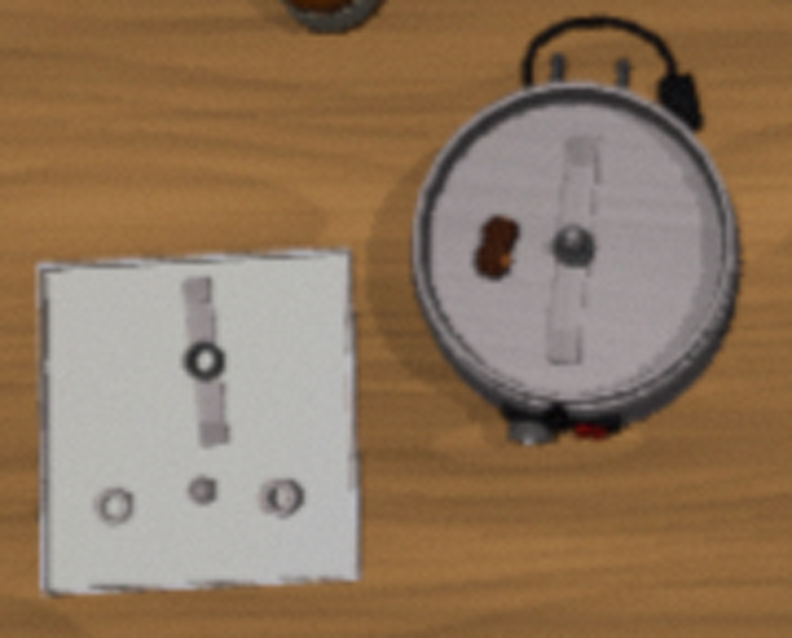

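View pics/s0c.png

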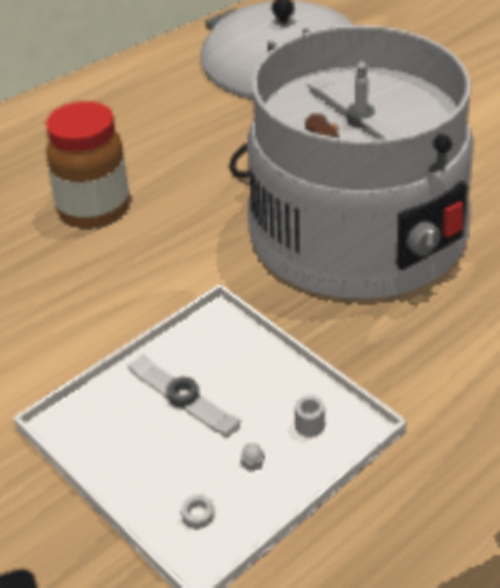

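Run:
```python
from h import *
ct=camera_info("top");cs=camera_info("side")
def t(u,v,z): 
    q=onz(ct,195+(u+.5)/4.4-.5,150+(v+.5)/4.4-.5,z); return q.round(1)
def s(u,v,z): 
    q=onz(cs,170+(u+.5)/2.5-.5,160+(v+.5)/2.5-.5,z); return q.round(1)
print("shaft tip",t(575,240,186),s(362,66,186))
print("blade ends",t(583,137,133),t(565,362,133))
print("boss top",t(204,361,15),s(183,390,15))
print("bar ends",t(196,278,8),t(214,447,8), s(140,365,8),s(230,428,8))
print("tall top",t(284,495,27),s(309,403,27)); print("short",t(115,504,13),s(198,510,13)); print("nut",t(203,488,19),s(253,448,19))
print("tray",[t(*a,14) for a in((38,263),(350,250),(358,578),(45,593))])
hsv=cv2.cvtColor(cv2.imread("pics/top0.png"),cv2.COLOR_BGR2HSV)
p=cv2.imread("pics/top0.png").astype(int)
# rim circle
# root
m=((p[...,2]-p[...,0])>35).astype(np.uint8); w=np.zeros_like(m); cv2.circle(w,(325,206),30,1,-1); m&=w
ys,xs=np.nonzero(m); print(len(xs))
r=cv2.minAreaRect(np.c_[xs,ys].astype(np.float32));print(r)
b=cv2.boxPoints(r); print([onz(ct,*q,140).round(1) for q in b], onz(ct,xs.mean(),ys.mean(),140))
ui=np.load("pics/side0.npz")
p=ui["p"].astype(int); m=((p[...,2]-p[...,0])>40)
yy,xx=np.mgrid[:400,:640]; m&=(abs(xx-298)<16)&(abs(yy-211)<10)
ys,xs=np.nonzero(m);print("side root",xs.min(),xs.max(),ys.min(),ys.max(),onz(cs,xs.mean(),ys.mean(),140))
tub=np.array([onz(ct,432,232,110)]);print("tub",tub)
```

```text
shaft tip [556.9  12.3 186. ] [559.6  18.3 186. ]
blade ends [628.6   8.3 133. ] [489.8  20.4 133. ]
boss top [503.2 264.1  15. ] [504.5 267.5  15. ]
bar ends [559.7 271.9   8. ] [446.6 257.9   8. ] [555.5 273.8   8. ] [454.2 260.9   8. ]
tall top [414.  207.8  27. ] [418.3 210.9  27. ]
short [409.5 321.9  13. ] [409.2 325.9  13. ]
nut [419.3 262.5  19. ] [420.3 265.5  19. ]
tray [array([570.3, 377.4,  14. ]), array([576.6, 167.5,  14. ]), array([360.1, 160.6,  14. ]), array([352. , 366.4,  14. ])]
49
((307.5, 205.0), (12.0, 5.0), 90.0)
[array([578.2,  68. , 140. ]), array([578. ,  54.5, 140. ]), array([545.5,  54.6, 140. ]), array([545.7,  68. , 140. ])] [559.09250494  60.33569005 140.        ]
side root 293 304 206 213 [566.86772336  59.88548008 140.        ]
tub [[ 488.37815012 -273.31099473  110.        ]]
```

```bash
python3 -m creep '[{"hand":-1,"xyz":[-0.7,-0.27,-0.9],"yaw":0},{"hand":-1,"xyz":[-0.7,-0.27,-0.9],"yaw":0},{"hand":-1,"xyz":[-0.7,-0.27,-0.9],"yaw":0},{"hand":-1,"xyz":[-0.7,-0.27,-0.9],"yaw":0},{"hand":-1,"xyz":[-0.7,-0.27,-0.9],"yaw":0},{"hand":-0.5,"xyz":[-0.7,0,-0.9],"yaw":0},{"hand":-0.5,"xyz":[-0.7,0,-0.9],"yaw":0},{"hand":-0.3,"xyz":[-0.7,0,-0.9],"yaw":0},{"hand":-0.1,"xyz":[-0.7,0,-0.9],"yaw":0},{"hand":-0.1,"xyz":[-0.7,0,-0.9],"yaw":0},{"hand":-0.1,"xyz":[-0.7,0,-0.9],"yaw":0}]' 10
```

```text
time_s: 1.52
position: [557.4, 70.5, 272.1]
eef_rot: [[0.355, -0.0, -0.935], [0.935, 0.0, 0.355], [0.0, -1.0, 0.0]]
ft_force: [0.9, 0.4, 1.2]
finger_gap: 0.554
```

Run:
```python
from h import *
from station import *
c=camera_info("wrist");p,d=capture("wrist");cv2.imwrite("pics/w1.png",p);print(observe()["position"],observe()["time_s"])
np.savez("pics/w1.npz",p=p,d=d,T=c["cam_to_world"]);print(c["cam_to_world"].round(3))
```

```text
[561.10796147  60.511727   271.86238666] 1.575
[[ 3.55000e-01  9.07000e-01  2.27000e-01  4.96851e+02]
 [ 9.35000e-01 -3.44000e-01 -8.70000e-02  9.31830e+01]
 [-1.00000e-03  2.43000e-01 -9.70000e-01  4.52781e+02]
 [ 0.00000e+00  0.00000e+00  0.00000e+00  1.00000e+00]]
```

View pics/w1.png

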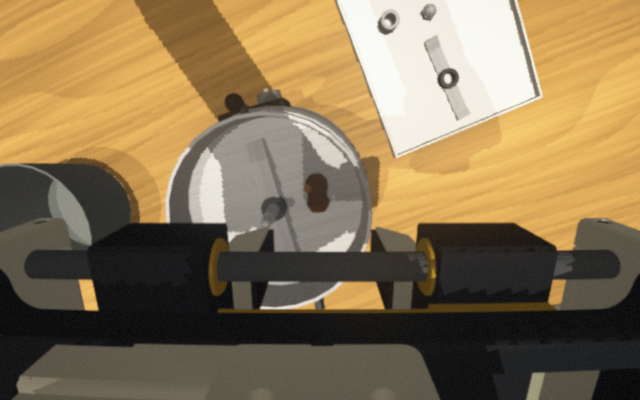

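Run:
```python
from h import *
f=np.load("pics/w1.npz");c=camera_info("wrist");c["cam_to_world"]=f["T"];p=f["p"].astype(int)
m=((p[...,2]<95)&(p[...,2]-p[...,0]>15)).astype(np.uint8)
yy,xx=np.mgrid[:400,:640]; m&=((abs(xx-317)<25)&(abs(yy-193)<28)).astype(np.uint8)
ct,_=cv2.findContours(m,0,2);k=max(ct,key=cv2.contourArea);r=cv2.minAreaRect(k);print(r)
b=cv2.boxPoints(r);print([onz(c,*q,140)[:2].round(1) for q in b],onz(c,*r[0],140).round(1))
print("tip candidates",onz(c,268,221,186),onz(c,275,207,137))
print("proj tip/hub",proj(c,[[558,14,186],[558,14,137],[558,14,125]]))
print("lower blade ends",onz(c,257,143,133).round(1),onz(c,297,250,133).round(1))
crop(f["p"],160,90,390,310,3.4,"pics/w1c.png")
```

```text
((316.79229736328125, 192.33847045898438), (38.32673263549805, 22.822391510009766), 82.87498474121094)
[array([540.4,  56.5]), array([545.6,  78.3]), array([583.6,  69.2]), array([578.3,  46.7])] [561.7  62.8 140. ]
tip candidates [560.97270406  18.35829638 186.        ] [561.5169881   17.18961164 137.        ]
proj tip/hub [[262.05872189 219.64209971]
 [270.77280435 204.95425103]
 [272.53687545 201.98333278]]
lower blade ends [495.8  24.9 133. ] [614.6  19.7 133. ]
```

View pics/w1c.png

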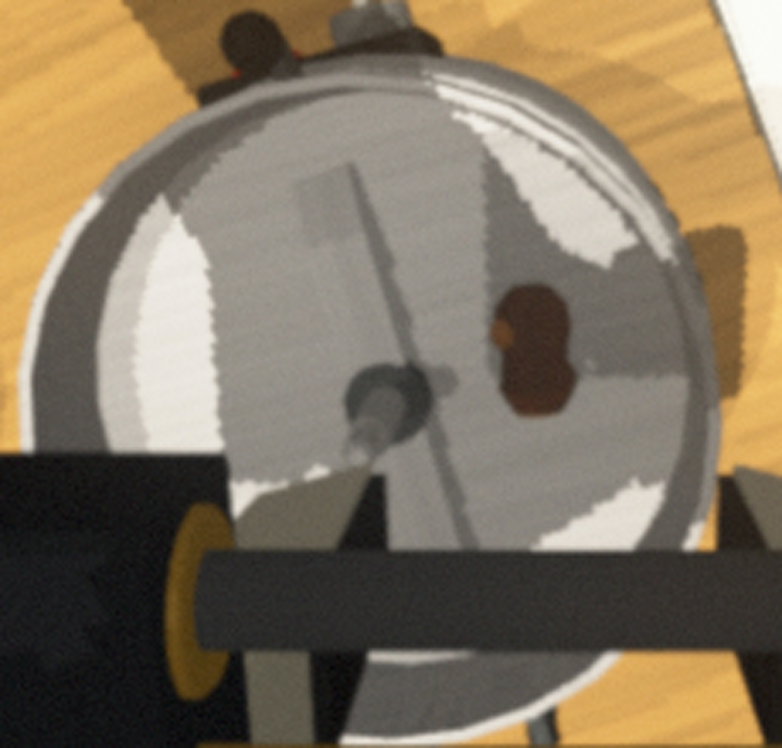

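Run:
```python
from h import *
from station import *
s=observe();c=camera_info("wrist");p,d=capture("wrist")
R=np.array(s["eef_rot"]);t=np.array(s["position"]);g=s["finger_gap"]*92
print(t,g,s["time_s"])
np.savez("pics/w2.npz",p=p,d=d,T=c["cam_to_world"])
q=cv2.resize(p,None,fx=2.4,fy=2.4)
for y,col in((14,(0,0,255)),(-5,(0,255,0)),(-30,(255,0,0))):
  for z in(9.5,-9.5):
    for x in(-g/2-19,-g/2-8,-g/2,g/2,g/2+8,g/2+19):
      u=proj(c,[t+R@np.array([x,y,z])])[0]*2.4
      cv2.circle(q,tuple(int(a) for a in u),3,col,-1)
cv2.imwrite("pics/w2c.png",q[300:800,400:1150])
```

```text
[561.10796147  60.511727   271.86238666] 50.55507587588941 1.575
```

View pics/w2c.png

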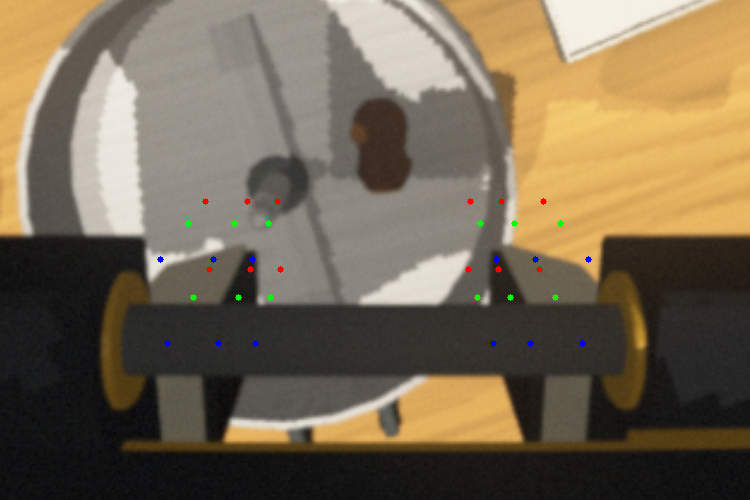

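Run:
```python
from h import *
from station import *
s=observe();c=camera_info("wrist")
R=np.array(s["eef_rot"]);t=np.array(s["position"])
f=np.load("pics/w2.npz");d=f["d"]
np.set_printoptions(suppress=True,precision=1)
for a,b in((235,255),(242,258),(250,252),(252,275),(200,270),(170,270),(175,400),(215,420),(495,260),(510,260),(560,280),(565,400),(50,300),(300,340)):
    u=(400+a)/2.4;v=(300+b)/2.4
    dd=d[int(v),int(u)]
    o,r=ray(c,u,v); P=o+r*dd
    print((a,b),round(float(dd),1),"tool:",R.T@(P-t))
```

```text
(235, 255) 159.4 tool: [-28.8 -30.   10.4]
(242, 258) 163.5 tool: [-28.1 -26.3   8.4]
(250, 252) 166.3 tool: [-26.8 -23.3   8.7]
(252, 275) 160.2 tool: [-25.5 -30.2   6.1]
(200, 270) 151.3 tool: [-34.3 -38.4  10.3]
(170, 270) 151.0 tool: [-40.1 -38.7  10.4]
(175, 400) 106.3 tool: [-27.7 -85.1   9. ]
(215, 420) 126.6 tool: [-26.4 -67.6  -4.8]
(495, 260) 162.2 tool: [ 25.3 -27.5   8.4]
(510, 260) 156.6 tool: [ 27.5 -32.7  10.4]
(560, 280) 145.6 tool: [ 35.  -44.1  10.5]
(565, 400) 110.8 tool: [ 27.4 -80.9   6.6]
(50, 300) 73.6 tool: [ -31.3 -112.2   35.4]
(300, 340) 81.3 tool: [  -8.  -105.9   28.3]
```

Run:
```python
from h import *
from station import *
c=camera_info("wrist");f=np.load("pics/w2.npz");d=f["d"]
np.set_printoptions(suppress=True,precision=1)
for u,v in((20,160),(150,50),(560,150),(450,100),(300,180),(235,180),(310,200),(267,220)):
    o,r=ray(c,u,v);print((u,v),o+r*d[v,u],d[v,u])
for n in("side","top"):
    p,dd=capture(n);cv2.imwrite(f"pics/{n}2.png",p);np.savez(f"pics/{n}2.npz",p=p,d=dd)
    s=observe();R=np.array(s["eef_rot"]);t=np.array(s["position"])
    cc=camera_info(n);print(n,proj(cc,[t,t+R@[0,14,0],t+R@[0,-22,0],t+R@[25,14,0],t+R@[-25,14,0]]))
print(observe()["time_s"])
crop(cv2.imread("pics/side2.png"),180,60,440,290,3,"pics/s2c.png")
```

```text
(20, 160) [ 414.4 -242.4  110.1] 343.36075
(150, 50) [331.4 -94.   -0.2] 417.53964
(560, 150) [660.8 386.    0.9] 446.07904
(450, 100) [538.5 254.7   4.3] 427.4083
(300, 180) [548.3  42.4 124.6] 332.94632
(235, 180) [523.5 -20.2 125.6] 332.26566
(310, 200) [571.6  44.1 125.6] 337.1178
(267, 220) [575.3  -6.8 125.5] 342.7896
side [[298.  158.7]
 [298.  164.9]
 [297.9 148.7]
 [286.3 167.2]
 [309.6 162.6]]
top [[300.1 199.5]
 [300.6 200.3]
 [299.4 198. ]
 [291.  196.8]
 [310.1 203.8]]
1.725
```

View pics/s2c.png

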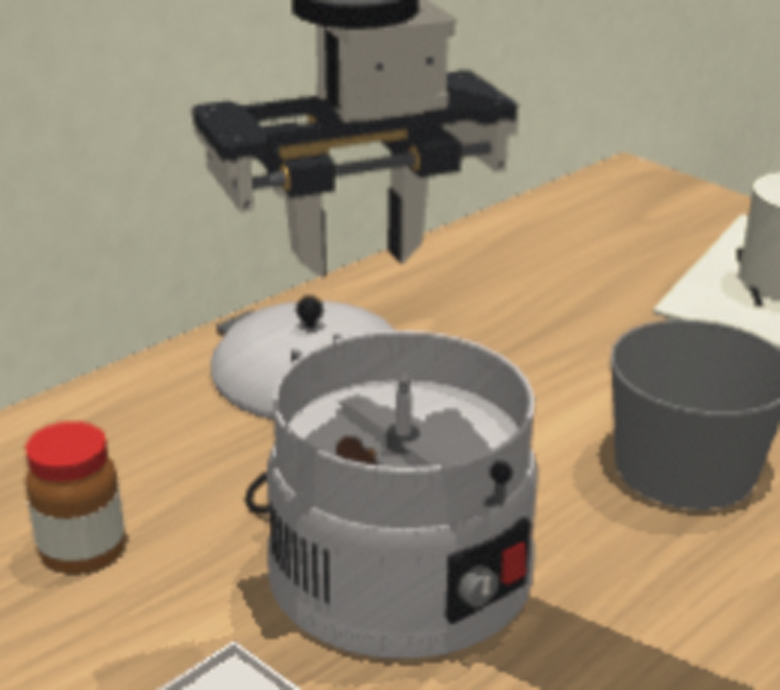

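Run:
```python
from h import *
from station import *
s=observe();R=np.array(s["eef_rot"]);t=np.array(s["position"]);print(t,s["finger_gap"]*92)
np.set_printoptions(suppress=True,precision=1)
def cloud(c,d):
    v,u=np.nonzero(d>0);K=np.array([[c["fx"],0,c["cx"]],[0,c["fy"],c["cy"]],[0,0,1]])
    n=cv2.undistortPoints(np.c_[u,v].astype(float)[:,None],K,np.array(c["dist"]))[:,0]
    P=np.c_[n,np.ones(len(n))]*d[v,u][:,None];T=np.array(c["cam_to_world"]);return P@T[:3,:3].T+T[:3,3]
for n,f in(("wrist","w2"),("side","side2")):
    P=(cloud(camera_info(n),np.load(f"pics/{f}.npz")["d"])-t)@R
    for sg in(-1,1):
        m=(sg*P[:,0]>10)&(abs(P[:,0])<60)&(abs(P[:,2])<25)&(P[:,1]>-60)&(P[:,1]<40)
        Q=P[m];print(n,sg,len(Q),"y max",np.sort(Q[:,1])[-8:])
        for lo in range(-60,40,10):
            q=Q[(Q[:,1]>=lo)&(Q[:,1]<lo+10)]
            if len(q)>3:print(lo,len(q),"x",q[:,0].min(),q[:,0].max(),"z",q[:,2].min(),q[:,2].max())
```

```text
[556.83839386  70.78307245 271.62989288] 50.61903229559802
wrist -1 926 y max [-23.1 -23.1 -23.  -22.8 -22.5 -22.5 -22.2 -21.6]
-60 198 x -40.88538903727793 -25.309725674869853 z -9.789612307142072 11.37836891769458
-50 329 x -42.276240816931775 -25.210768458054083 z -9.895216391389676 11.29162700660353
-40 272 x -41.57781563996276 -25.734052225201555 z 0.8275484834893359 10.906076119550887
-30 127 x -36.64774131326998 -25.790908757868095 z -2.1661012180412427 11.025292032726256
wrist 1 952 y max [-23.4 -23.3 -23.3 -23.2 -22.8 -22.7 -22.4 -22.2]
-60 199 x 24.55576921127978 39.69220999057504 z -10.22013017911045 11.238778165291398
-50 336 x 24.555714014005233 41.49799265272192 z -9.77610277647951 11.209904440948943
-40 289 x 24.43835144256516 41.15974263906471 z -0.012326452729910021 10.90733359583557
-30 128 x 24.39161306150505 34.87498176249164 z -2.40269408709876 10.824022556901296
side -1 204 y max [-24.4 -24.3 -24.2 -23.8 -23.5 -23.5 -23.4 -21.8]
-60 66 x -49.80939051176761 -30.402478229975127 z -16.934966881123106 7.026780217239303
-50 60 x -48.03679829138356 -29.840172462726972 z -16.72641191139452 7.261021966875367
-40 48 x -46.78783069219624 -30.50211082539967 z -14.97012641748127 6.582132012445797
-30 30 x -40.23301274194331 -30.31967949383739 z -17.005986320532667 6.627734560567189
side 1 168 y max [-27.3 -26.7 -26.6 -25.6 -25.3 -24.8 -24.1 -22.8]
-60 55 x 19.38165500628974 37.56141101683474 z -16.20920595386424 6.4350632471181495
-50 59 x 18.580215727943298 37.54215340437299 z -16.404120489973096 6.668555923225998
-40 41 x 19.39718763658659 36.363566791893106 z -14.340067627557518 6.0586528346391155
-30 13 x 19.28759503483854 30.19668042358314 z 1.3145690729826023 5.8872983937302825
```

Run:
```python
from h import *
from station import *
np.set_printoptions(suppress=True,precision=1)
for i in range(2):
    s=observe();c=camera_info("wrist");p,d=capture("wrist");print(s["position"],np.array(c["cam_to_world"])[:3,3],s["time_s"])
m=((p[...,2]<95)&(p[...,2].astype(int)-p[...,0]>15)).astype(np.uint8)
yy,xx=np.mgrid[:400,:640]; m&=((abs(xx-317)<25)&(abs(yy-193)<28)).astype(np.uint8)
ct,_=cv2.findContours(m,0,2);k=max(ct,key=cv2.contourArea);r=cv2.minAreaRect(k);print(r)
b=cv2.boxPoints(r);print([onz(c,*q,138)[:2] for q in b],onz(c,*r[0],138))
P=[]
for v,u in zip(*np.nonzero(m)):
    o,q=ray(c,u,v);P.append(o+q*d[v,u])
P=np.array(P);print("root cloud",P.mean(0),np.percentile(P,[3,97],axis=0))
crop(p,160,90,390,310,3.4,"pics/w3c.png");np.savez("pics/w3.npz",p=p,d=d,T=c["cam_to_world"])
print("tip",proj(c,[[560,17,186],[560,17,137]]))
```

```text
[556.8  70.8 271.6] [496.6  93.7 452.3] 1.725
[556.3  72.6 271.8] [496.   95.2 452.5] 1.775
((315.38824462890625, 194.0470428466797), (38.501644134521484, 22.241985321044922), 85.60128784179688)
[array([540.2,  57.9]), array([546.4,  79. ]), array([584.3,  67.9]), array([578. ,  46.2])] [561.9  62.9 138. ]
root cloud [560.6  63.5 145.9] [[544.6  52.1 133.2]
 [578.2  74.3 148.5]]
tip [[264.3 222.8]
 [272.7 207.7]]
```

View pics/w3c.png

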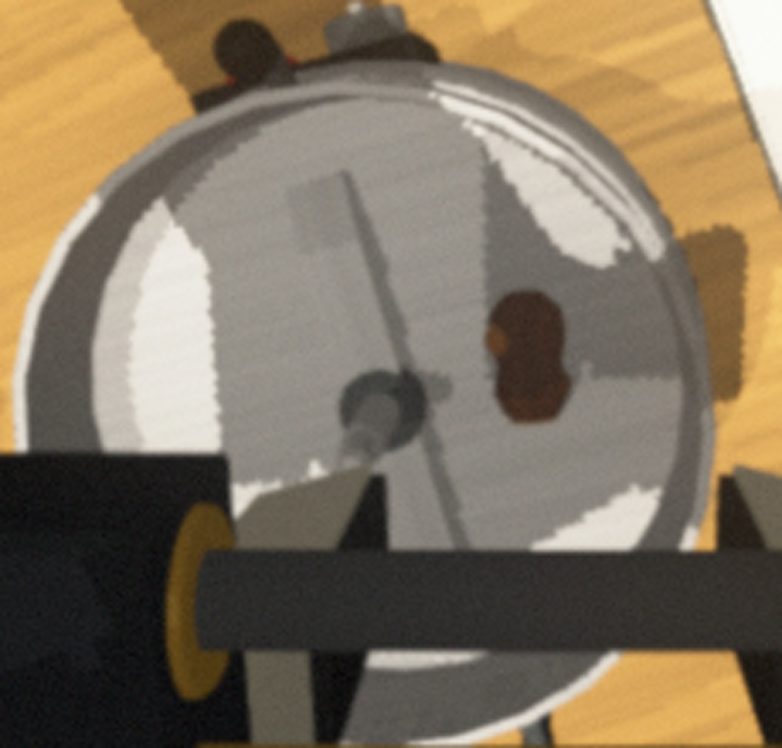

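```bash
python3 -m creep '[{"hand":0.22,"xyz":[-0.14,0,-0.17],"yaw":-0.084},{"hand":0.22,"xyz":[0,0.6,0],"yaw":0},{"hand":0.22,"xyz":[0,0.7,0],"yaw":0},{"hand":0.22,"xyz":[0,0.7,0],"yaw":0},{"hand":0.22,"xyz":[0,0.6,0],"yaw":0},{"hand":0.22,"xyz":[0,0,0],"yaw":0}]' 10
cat > look.py <<'E'
import sys
from h import *
from station import *
np.set_printoptions(suppress=True,precision=1)
n,f=sys.argv[1:3];x0,y0,x1,y1=map(int,sys.argv[3:7]);sc=float(sys.argv[7])
s=observe();c=camera_info(n);p,d=capture(n);print(s["position"],np.array(s["eef_rot"]).round(3)[:,0],s["ft_force"],s["finger_gap"]*92,s["time_s"])
cv2.imwrite(f"pics/{f}.png",p);np.savez(f"pics/{f}.npz",p=p,d=d,T=c["cam_to_world"],t=s["position"],R=s["eef_rot"])
crop(p,x0,y0,x1,y1,sc,f"pics/{f}c.png")
E
python3 look.py wrist w4 160 60 480 310 2.4
```

```text
time_s: 2.58
position: [559.5, 64.3, 140.1]
eef_rot: [[0.272, -0.005, -0.962], [0.962, 0.0, 0.272], [-0.001, -1.0, 0.005]]
ft_force: [-0.4, 1.0, 0.2]
finger_gap: 0.39
[559.5  64.3 140.1] [ 0.3  1.  -0. ] [-0.4  1.   0.2] 35.865747646981696 2.575
```

View pics/w4c.png

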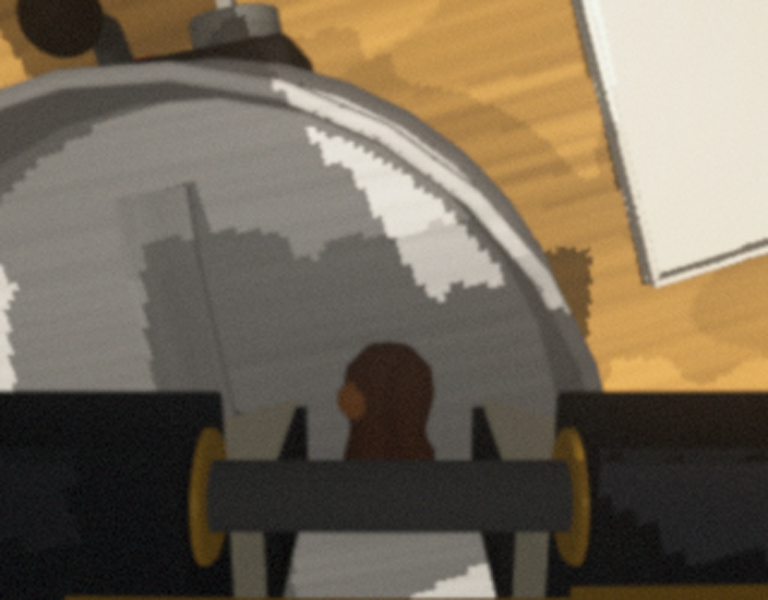

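```bash
python3 -m creep '[{"hand":0.22,"xyz":[0,0.3,0],"yaw":0},{"hand":0.22,"xyz":[0,0.3,0],"yaw":0},{"hand":0.22,"xyz":[0,0,0],"yaw":0}]' 10;  python3 look.py wrist w5 160 60 480 310 2.4;python3 look.py side s5 220 100 380 290 3
```

```text
time_s: 3.0
position: [561.1, 62.4, 110.9]
eef_rot: [[0.275, -0.002, -0.961], [0.961, -0.0, 0.275], [-0.001, -1.0, 0.002]]
ft_force: [0.2, -0.6, -0.9]
finger_gap: 0.39
[561.1  62.4 110.9] [ 0.3  1.  -0. ] [ 0.2 -0.6 -0.9] 35.87427023144033 3.0
[561.7  62.4 111.6] [ 0.3  1.  -0. ] [-0.5  0.2  0.7] 36.31024503225837 3.05
```

View pics/s5c.png

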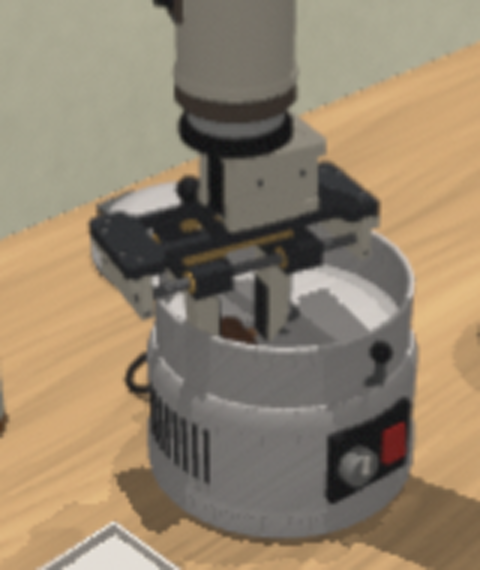

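View pics/w5c.png

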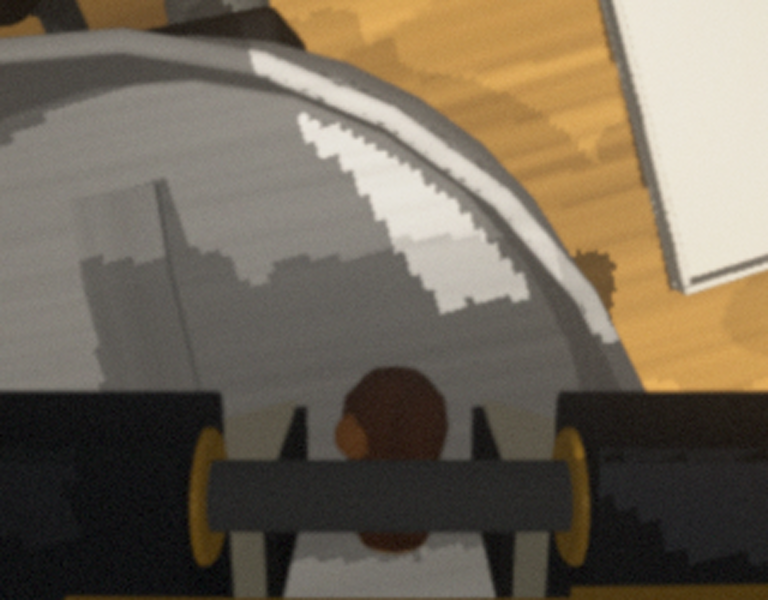

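```bash
python3 -m creep '[{"hand":0.22,"xyz":[0,0.06,0],"yaw":0},{"hand":0.9,"xyz":[0,0,0],"yaw":0},{"hand":0.9,"xyz":[0,0,0],"yaw":0},{"hand":0.9,"xyz":[0,0,0],"yaw":0},{"hand":0.9,"xyz":[0,0,0],"yaw":0}]' 12
```

```text
time_s: 3.72
position: [562.4, 62.5, 109.4]
eef_rot: [[0.275, 0.0, -0.961], [0.961, 0.0, 0.275], [0.0, -1.0, -0.0]]
ft_force: [-0.2, 0.5, 0.4]
finger_gap: 0.235
```

```bash
python3 -m creep '[{"hand":0.9,"xyz":[0,-0.3,0],"yaw":0},{"hand":0.9,"xyz":[0,-0.7,0],"yaw":0},{"hand":0.9,"xyz":[0,-0.8,0],"yaw":0},{"hand":0.9,"xyz":[-0.4,0,-0.05],"yaw":0},{"hand":0.9,"xyz":[-0.9,0,-0.05],"yaw":0},{"hand":0.9,"xyz":[-1,0,-0.05],"yaw":0},{"hand":0.9,"xyz":[-1,0,-0.05],"yaw":0},{"hand":0.9,"xyz":[-1,0,-0.05],"yaw":0},{"hand":0.9,"xyz":[-1,0,-0.05],"yaw":0},{"hand":0.9,"xyz":[-1,0,-0.05],"yaw":0},{"hand":0.9,"xyz":[-0.5,0,-0.05],"yaw":0},{"hand":0.9,"xyz":[0,0,0],"yaw":0}]';  python3 look.py wrist w6 0 0 640 400 1.2;python3 look.py side s6 300 50 500 250 3
```

```text
time_s: 5.22
position: [487.2, -272.5, 200.2]
eef_rot: [[0.28, 0.001, -0.96], [0.96, -0.001, 0.28], [-0.001, -1.0, -0.001]]
ft_force: [0.4, 0.5, 0.6]
finger_gap: 0.236
[ 487.2 -272.5  200.2] [ 0.3  1.  -0. ] [0.4 0.5 0.6] 21.723837667124723 5.225
[ 487.9 -270.2  199.9] [0.3 1.  0. ] [ 0.7  0.5 -0.3] 22.110418178757534 5.275
```

View pics/s6c.png

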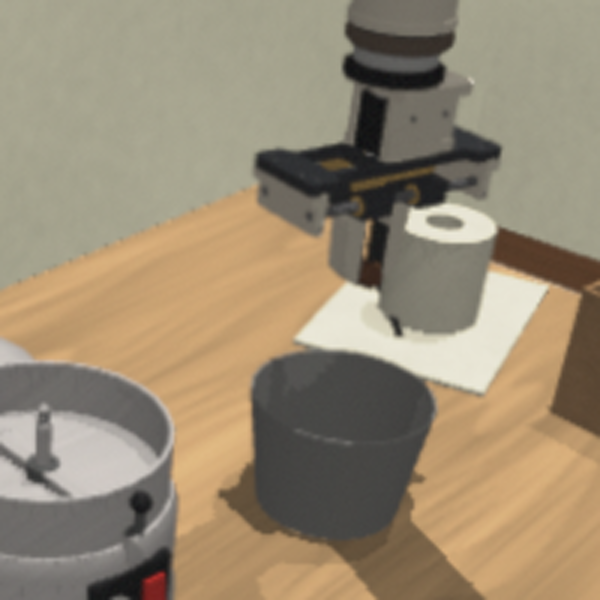

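View pics/w6c.png

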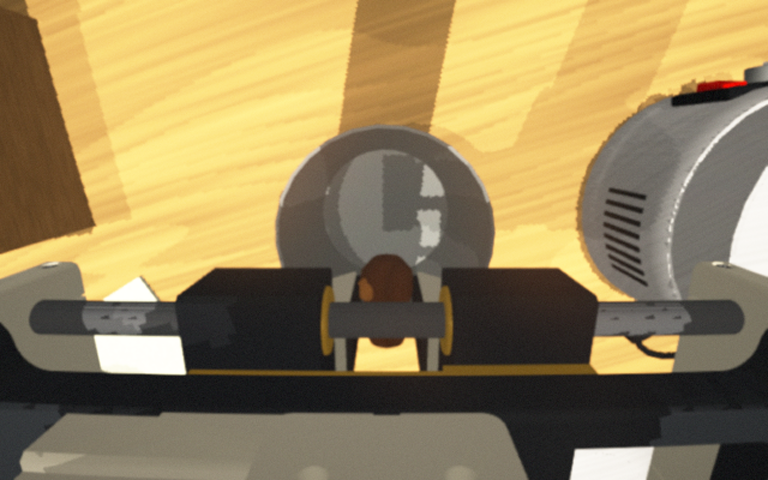

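Run:
```python
from h import *
f=np.load("pics/w6.npz");c=camera_info("wrist");c["cam_to_world"]=f["T"]
for u,v in((276,225),(494,225),(385,127)): print(onz(c,u/1.2,v/1.2,110).round(1))
```

```text
[ 458.  -347.4  110. ]
[ 501.8 -197.   110. ]
[ 415.  -253.1  110. ]
```

```bash
python3 -m creep '[{"hand":0.9,"xyz":[0,0.6,0],"yaw":0},{"hand":0.9,"xyz":[0,0.9,0],"yaw":0},{"hand":0.9,"xyz":[0,0.9,0],"yaw":0},{"hand":0.9,"xyz":[0,0.7,0],"yaw":0},{"hand":0.9,"xyz":[0,0,0],"yaw":0},{"hand":0.2,"xyz":[0,0,0],"yaw":0},{"hand":0.2,"xyz":[0,0,0],"yaw":0},{"hand":0.2,"xyz":[0,0,0],"yaw":0},{"hand":0.2,"xyz":[0,-0.5,0],"yaw":0},{"hand":0.2,"xyz":[0,-1,0],"yaw":0},{"hand":0.2,"xyz":[0,-1,0],"yaw":0},{"hand":0.2,"xyz":[0,-1,0],"yaw":0}]';  python3 look.py wrist w7 0 0 640 400 1.2
```

```text
time_s: 6.82
position: [487.9, -269.9, 221.7]
eef_rot: [[0.275, 0.001, -0.961], [0.961, -0.0, 0.275], [-0.0, -1.0, -0.001]]
ft_force: [0.9, -1.1, -0.4]
finger_gap: 0.4
[ 487.9 -269.9  221.7] [ 0.3  1.  -0. ] [ 0.9 -1.1 -0.4] 36.77100982651364 6.825
```

View pics/w7c.png

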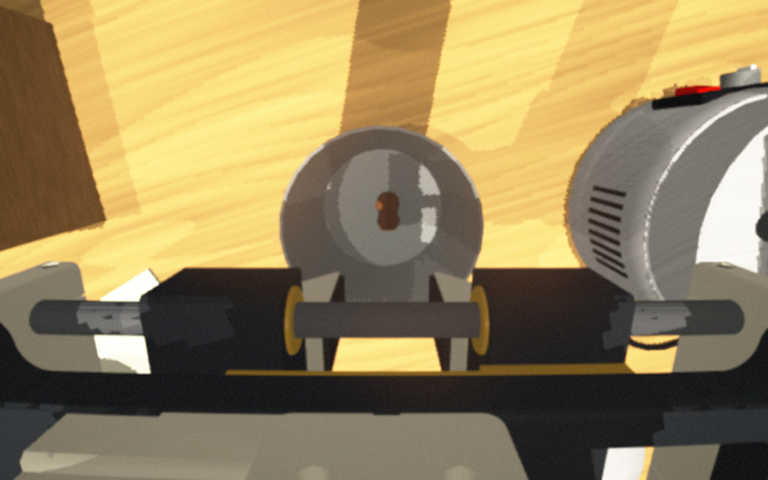

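```bash
python3 -m creep '[{"hand":0.2,"xyz":[0.5,0,0.2],"yaw":0},{"hand":0.2,"xyz":[0.95,0,0.45],"yaw":0},{"hand":0.2,"xyz":[0.95,0,0.45],"yaw":0},{"hand":0.2,"xyz":[0.95,0,0.45],"yaw":0},{"hand":0.2,"xyz":[0.95,0,0.45],"yaw":0},{"hand":0.2,"xyz":[0.95,0,0.45],"yaw":0},{"hand":0.2,"xyz":[0.95,0,0.45],"yaw":0},{"hand":0.2,"xyz":[0.95,0,0.45],"yaw":0},{"hand":0.2,"xyz":[0.95,0.5,0.45],"yaw":0},{"hand":0.2,"xyz":[0.7,0.5,0.25],"yaw":0},{"hand":0.2,"xyz":[0,0.3,0],"yaw":0},{"hand":0.2,"xyz":[0,0,0],"yaw":0}]';  python3 look.py wrist w8 0 0 640 400 1.2; python3 -c "
from station import *;print(observe()['qpos'],observe()['position'])"
```

```text
time_s: 8.38
position: [413.6, 207.6, 153.4]
eef_rot: [[0.275, -0.002, -0.961], [0.961, -0.002, 0.275], [-0.002, -1.0, 0.002]]
ft_force: [1.1, -0.9, 0.6]
finger_gap: 0.4
[413.6 207.6 153.4] [ 0.3  1.  -0. ] [ 1.1 -0.9  0.6] 36.77140766817588 8.375
[-11.97920395  12.65043088 -20.12754398 117.68993257   5.63416391
  50.60343256  38.70133996] [414.40880767 207.5326086  154.18317154]
```

View pics/w8c.png

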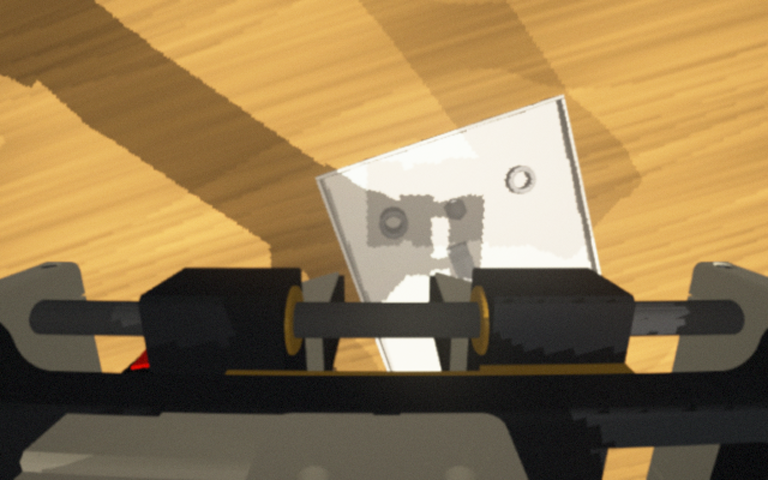

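Run:
```python
from h import *
f=np.load("pics/w8.npz");c=camera_info("wrist");c["cam_to_world"]=f["T"];p=f["p"]
crop(p,300,130,460,240,4.8,"pics/w8d.png")
print("tall",onz(c,392/1.2,222/1.2,27).round(1),"nut",onz(c,456/1.2,209/1.2,19).round(1),"short",onz(c,519/1.2,180/1.2,13).round(1),f["t"])
```

```text
tall [412.6 211.8  27. ] nut [418.2 265.2  19. ] short [410.2 322.1  13. ] [413.60000227 207.62031377 153.38389898]
```

View pics/w8d.png

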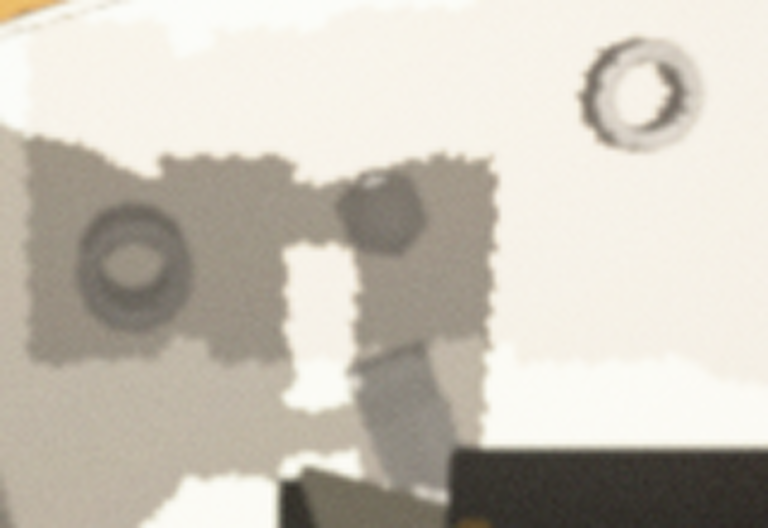

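```bash
python3 -m creep '[{"hand":0.2,"xyz":[0.08,0.5,0],"yaw":0},{"hand":0.2,"xyz":[0,0.9,0],"yaw":0},{"hand":0.2,"xyz":[0,0.9,0],"yaw":0},{"hand":0.2,"xyz":[0,0.4,0],"yaw":0},{"hand":0.2,"xyz":[0,0.2,0],"yaw":0},{"hand":0.2,"xyz":[0,0,0],"yaw":0}]';  python3 look.py wrist w9 160 60 480 310 2.4;python3 look.py side s9 220 200 400 390 3
```

```text
time_s: 9.18
position: [416.2, 212.1, 9.6]
eef_rot: [[0.277, 0.001, -0.961], [0.961, -0.0, 0.277], [-0.0, -1.0, -0.001]]
ft_force: [0.1, 0.4, 0.9]
finger_gap: 0.399
[416.2 212.1   9.6] [ 0.3  1.  -0. ] [0.1 0.4 0.9] 36.72304527217729 9.175
[416.5 212.6  10.1] [0.3 1.  0. ] [-0.1  0.2 -0.4] 36.86805926643047 9.225
```

View pics/w9c.png

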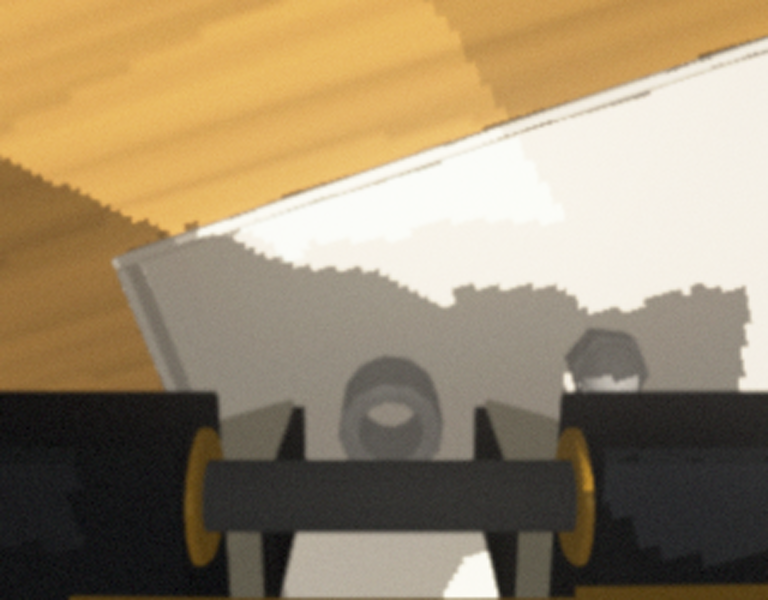

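View pics/s9c.png

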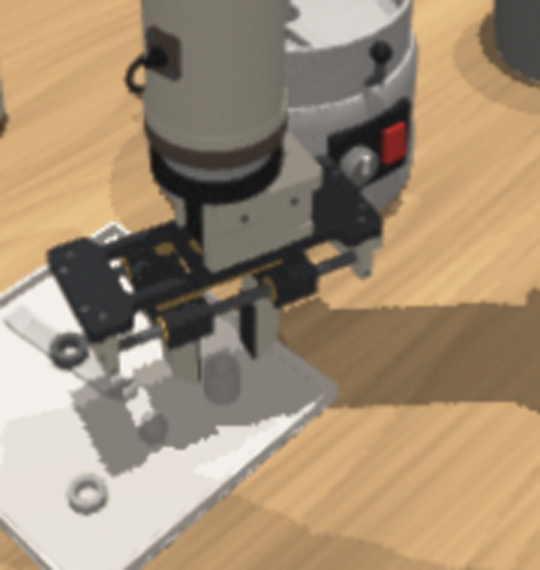

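```bash
python3 - <<'E'
from h import *
f=np.load("pics/w9.npz");c=camera_info("wrist");c["cam_to_world"]=f["T"]
P=onz(c,322.5,237,27);print(P,f["R"].T@(P-f["t"]))
E
python3 -m creep '[{"hand":0.2,"xyz":[0,0.2,0],"yaw":0},{"hand":0.2,"xyz":[0,0.16,0],"yaw":0},{"hand":0.2,"xyz":[0,0.08,0],"yaw":0},{"hand":0.2,"xyz":[0,0,0],"yaw":0}]'
```

```text
[413.52212352 212.72255262  27.        ] [ -0.14285864 -17.39598209   2.69852961]
time_s: 9.78
position: [415.0, 212.6, -13.3]
eef_rot: [[0.275, -0.001, -0.961], [0.961, -0.0, 0.275], [-0.001, -1.0, 0.001]]
ft_force: [0.3, 0.2, -0.5]
finger_gap: 0.403
```

```bash
python3 -m creep '[{"hand":0.2,"xyz":[0,0.04,0.04],"yaw":0},{"hand":0.95,"xyz":[0,0,0],"yaw":0},{"hand":0.95,"xyz":[0,0,0],"yaw":0},{"hand":0.95,"xyz":[0,0,0],"yaw":0},{"hand":0.95,"xyz":[0,0,0],"yaw":0}]' 25;  python3 look.py wrist w10 160 60 480 310 2.4
```

```text
time_s: 10.4
position: [413.6, 213.3, -14.7]
eef_rot: [[0.275, 0.0, -0.961], [0.961, 0.0, 0.275], [0.0, -1.0, -0.0]]
ft_force: [0.6, 0.5, 0.5]
finger_gap: 0.255
[413.6 213.3 -14.7] [0.3 1.  0. ] [0.6 0.5 0.5] 23.454346812616514 10.4
```

View pics/w10c.png

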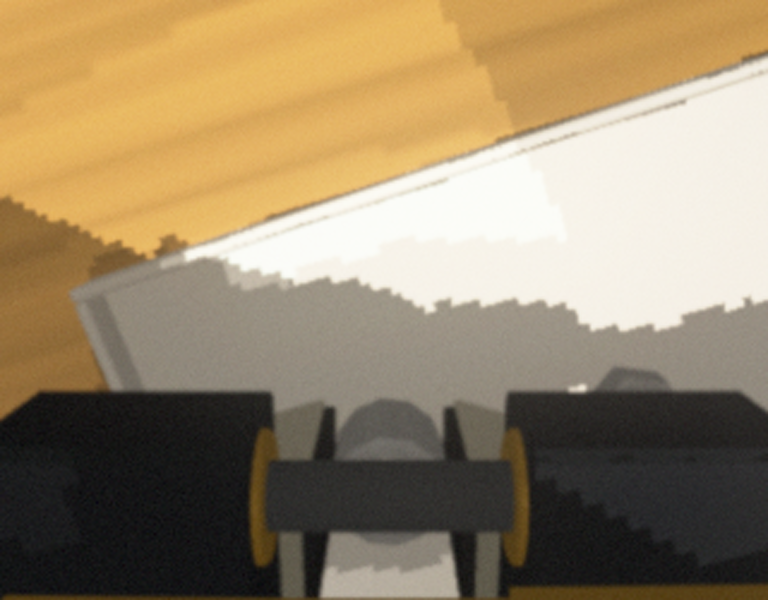

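```bash
python3 -m creep '[{"hand":0.95,"xyz":[0,-0.2,0],"yaw":0},{"hand":0.95,"xyz":[0,-0.7,0],"yaw":0},{"hand":0.95,"xyz":[0,-1,0],"yaw":0},{"hand":0.95,"xyz":[0,-1,0],"yaw":0},{"hand":0.95,"xyz":[0,-1,0],"yaw":0},{"hand":0.95,"xyz":[-0.3,-0.4,-0.5],"yaw":0},{"hand":0.95,"xyz":[-0.56,0,-0.9],"yaw":0},{"hand":0.95,"xyz":[-0.6,0,-0.9],"yaw":0},{"hand":0.95,"xyz":[-0.6,0,-0.9],"yaw":0},{"hand":0.95,"xyz":[-0.6,0,-0.9],"yaw":0},{"hand":0.95,"xyz":[-0.3,0,-0.6],"yaw":0},{"hand":0.95,"xyz":[0,0,0],"yaw":0}]'; python3 -m creep '[{"hand":0.95,"xyz":[0,0,0],"yaw":0}]'; python3 look.py wrist w11 160 60 480 310 2.4
```

```text
time_s: 11.95
position: [599.9, 3.0, 200.3]
eef_rot: [[0.28, 0.0, -0.96], [0.96, -0.001, 0.28], [-0.001, -1.0, -0.001]]
ft_force: [0.1, 0.7, -0.4]
finger_gap: 0.256
time_s: 12.08
position: [597.9, 7.3, 200.3]
eef_rot: [[0.275, -0.001, -0.962], [0.962, 0.001, 0.275], [0.001, -1.0, 0.001]]
ft_force: [0.3, 0.3, -0.8]
finger_gap: 0.255
[597.9   7.3 200.3] [0.3 1.  0. ] [ 0.3  0.3 -0.8] 23.41433479401161 12.075
```

View pics/w11c.png

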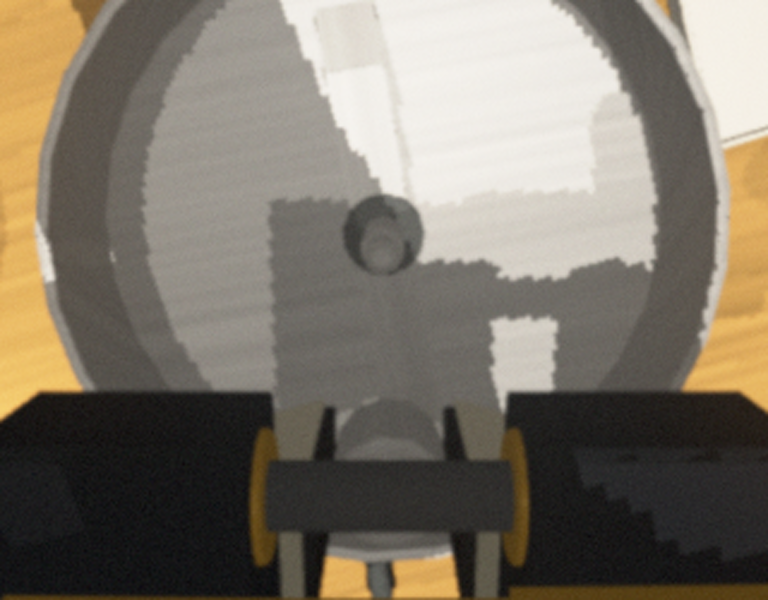

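Run:
```python
from h import *
p=cv2.imread("pics/w11.png");q=p[130:185,295:345].astype(float);q=np.clip((q-40)*2.2,0,255).astype(np.uint8)
cv2.imwrite("pics/w11d.png",cv2.resize(q,None,fx=10,fy=10,interpolation=cv2.INTER_CUBIC))
```

```text
(no output)
```

View pics/w11d.png

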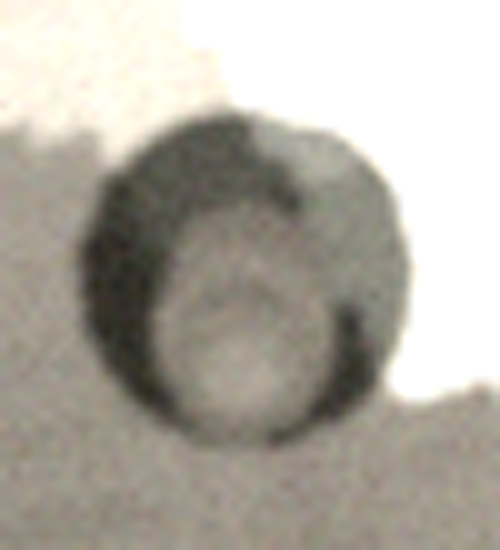

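Run:
```python
from h import *
f=np.load("pics/w11.npz");c=camera_info("wrist");c["cam_to_world"]=f["T"]
for u,v,z in((318.95,157.25,137),(319.1,164.1,170),(319,166.2,186)):
    P=onz(c,u,v,z);print(P.round(1),(f["R"].T@(P-f["t"])).round(2))
    
P0=onz(c,318.95,157.25,137);P0[2]=186;Q=P0.copy();Q[2]=170;print(proj(c,[Q,P0]))
```

```text
[562.3  14.6 137. ] [-2.77 63.32 36.21]
[563.   14.8 170. ] [-2.34 30.32 35.56]
[562.2  15.1 186. ] [-2.25 14.32 36.49]
[[318.48092517 163.05537606]
 [318.19829767 166.55434579]]
```

```bash
python3 -m creep '[{"hand":0.95,"xyz":[-0.038,0,0.35],"yaw":0},{"hand":0.95,"xyz":[0,0,0.362],"yaw":0},{"hand":0.95,"xyz":[0,0.2,0],"yaw":0},{"hand":0.95,"xyz":[0,0.2,0],"yaw":0},{"hand":0.95,"xyz":[0,0,0],"yaw":0},{"hand":0.95,"xyz":[0,0,0],"yaw":0}]'; python3 look.py wrist w12 160 60 480 310 2.4;python3 look.py side s12 260 110 360 230 5
```

```text
time_s: 12.88
position: [564.2, 14.3, 180.0]
eef_rot: [[0.275, -0.0, -0.961], [0.961, 0.0, 0.275], [0.0, -1.0, 0.0]]
ft_force: [-0.1, -0.1, -1.3]
finger_gap: 0.257
[564.2  14.3 180. ] [0.3 1.  0. ] [-0.1 -0.1 -1.3] 23.68588533308461 12.875
[564.3  14.2 180.2] [0.3 1.  0. ] [-0.4 -0.2 -0.3] 23.514083173754585 12.925
```

View pics/w12c.png

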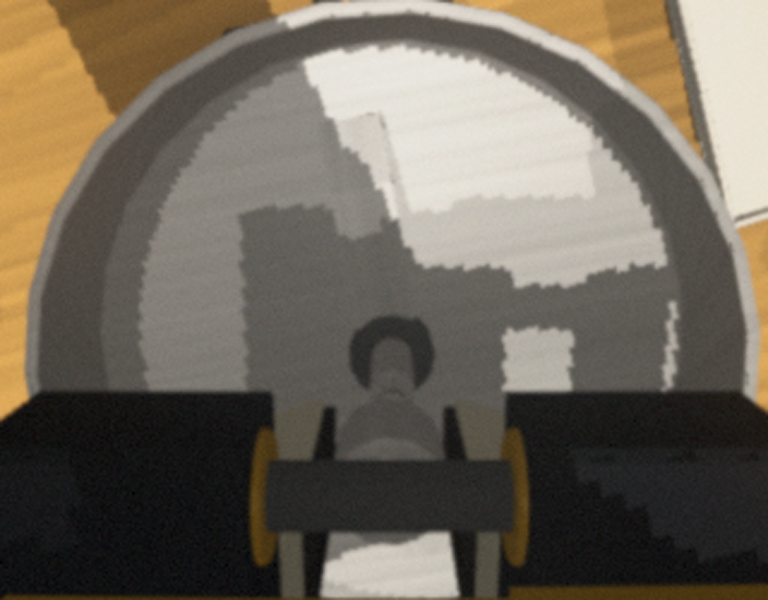

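View pics/s12c.png

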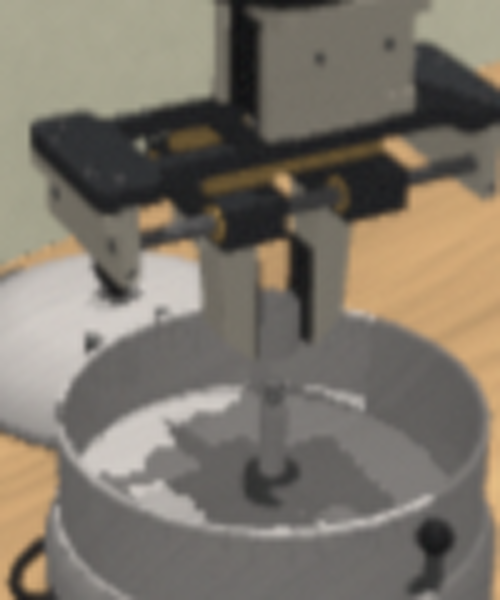

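```bash
python3 -m creep '[{"hand":0.95,"xyz":[0,0.1,0],"yaw":0},{"hand":0.95,"xyz":[0,0.1,0],"yaw":0},{"hand":0.95,"xyz":[0,0.06,0],"yaw":0},{"hand":0.95,"xyz":[0,0.06,0],"yaw":0},{"hand":0.95,"xyz":[0,0.06,0],"yaw":0},{"hand":0.95,"xyz":[0,0,0],"yaw":0}]'; python3 look.py wrist w13 160 60 480 310 2.4;python3 look.py side s13 260 110 360 230 5
```

```text
time_s: 13.72
position: [563.3, 14.8, 160.6]
eef_rot: [[0.275, -0.001, -0.962], [0.962, 0.0, 0.275], [0.0, -1.0, 0.001]]
ft_force: [-1.3, 1.4, -1.6]
finger_gap: 0.254
[563.3  14.8 160.6] [0.3 1.  0. ] [-1.3  1.4 -1.6] 23.408359072161865 13.725
[563.4  14.8 160.7] [0.3 1.  0. ] [-2.8  2.9 -1.9] 23.822293953843516 13.775
```

View pics/w13c.png

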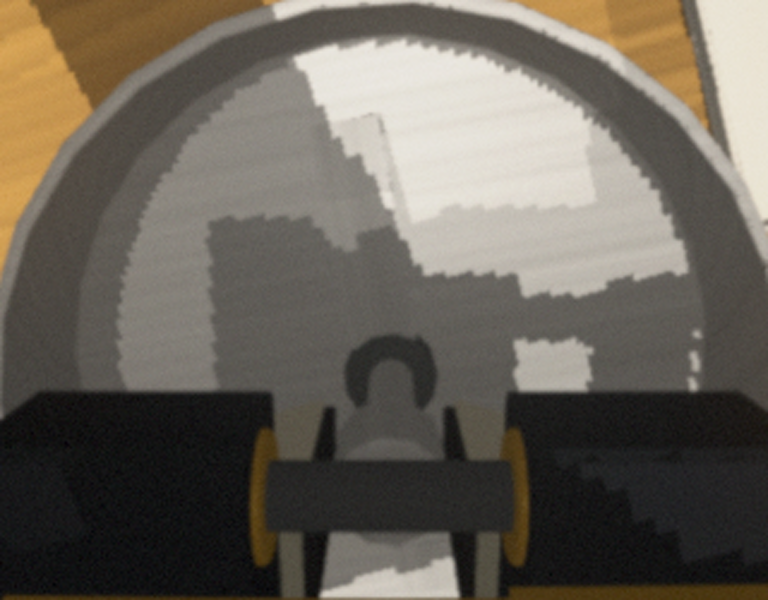

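View pics/s13c.png

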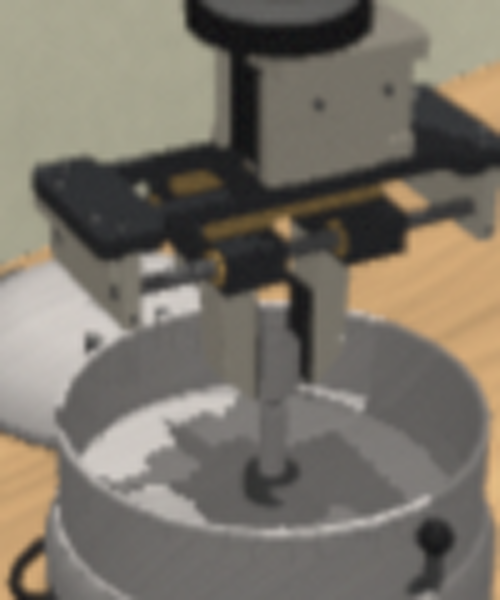

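```bash
python3 -m creep '[{"hand":0.95,"xyz":[0,0,0.016],"yaw":0},{"hand":0.95,"xyz":[0,0,0],"yaw":0}]';python3 -m creep '[{"hand":0.95,"xyz":[0,0.05,0],"yaw":0},{"hand":0.95,"xyz":[0,0.05,0],"yaw":0},{"hand":0.95,"xyz":[0,0.0,0],"yaw":0}]'
```

```text
time_s: 14.08
position: [563.2, 14.5, 161.2]
eef_rot: [[0.275, 0.0, -0.961], [0.961, -0.0, 0.275], [-0.0, -1.0, -0.0]]
ft_force: [-1.2, 1.1, -1.8]
finger_gap: 0.252
time_s: 14.45
position: [563.1, 14.6, 155.9]
eef_rot: [[0.275, -0.0, -0.961], [0.961, 0.0, 0.275], [0.0, -1.0, 0.0]]
ft_force: [-1.1, 1.7, -1.2]
finger_gap: 0.259
```

```bash
python3 -m creep '[{"hand":0.95,"xyz":[0,0.05,0],"yaw":0},{"hand":0.95,"xyz":[0,0.05,0],"yaw":0},{"hand":0.95,"xyz":[0,0.0,0],"yaw":0}]';python3 -m creep '[{"hand":0.95,"xyz":[0,0.05,0],"yaw":0},{"hand":0.95,"xyz":[0,0.05,0],"yaw":0},{"hand":0.95,"xyz":[0,0.0,0],"yaw":0}]'
```

```text
time_s: 14.82
position: [562.9, 14.9, 151.6]
eef_rot: [[0.275, -0.0, -0.961], [0.961, 0.0, 0.275], [0.0, -1.0, 0.0]]
ft_force: [-3.7, 2.2, 5.0]
finger_gap: 0.257
time_s: 15.2
position: [562.1, 15.3, 145.6]
eef_rot: [[0.275, -0.002, -0.962], [0.962, 0.001, 0.275], [0.0, -1.0, 0.002]]
ft_force: [-3.6, 3.4, 0.1]
finger_gap: 0.258
```

```bash
python3 -m creep '[{"hand":0.95,"xyz":[0.006,0,0.014],"yaw":0},{"hand":0.95,"xyz":[0,0.08,0],"yaw":0},{"hand":0.95,"xyz":[0,0.08,0],"yaw":0},{"hand":0.95,"xyz":[0,0.0,0],"yaw":0}]';python3 -m creep '[{"hand":0.95,"xyz":[0,0.08,0],"yaw":0},{"hand":0.95,"xyz":[0,0.08,0],"yaw":0},{"hand":0.95,"xyz":[0,0.0,0],"yaw":0}]'
```

```text
time_s: 15.7
position: [561.9, 15.4, 137.7]
eef_rot: [[0.275, -0.001, -0.961], [0.961, 0.0, 0.275], [-0.0, -1.0, 0.001]]
ft_force: [-2.9, 2.7, -1.3]
finger_gap: 0.252
time_s: 16.08
position: [561.9, 15.4, 129.7]
eef_rot: [[0.275, -0.001, -0.962], [0.962, 0.0, 0.275], [-0.0, -1.0, 0.001]]
ft_force: [-3.0, 3.3, -1.2]
finger_gap: 0.252
```

```bash
python3 -m creep '[{"hand":0.95,"xyz":[0.008,0.08,0.014],"yaw":0},{"hand":0.95,"xyz":[0,0.08,0],"yaw":0},{"hand":0.95,"xyz":[0,0.0,0],"yaw":0}]';python3 -m creep '[{"hand":0.95,"xyz":[0,0.03,0],"yaw":0},{"hand":0.95,"xyz":[0,0.03,0],"yaw":0},{"hand":0.95,"xyz":[0,0.0,0],"yaw":0}]'
```

```text
time_s: 16.45
position: [561.9, 15.5, 121.7]
eef_rot: [[0.275, -0.0, -0.961], [0.961, 0.0, 0.275], [-0.0, -1.0, 0.0]]
ft_force: [-1.9, 2.7, -2.8]
finger_gap: 0.254
time_s: 16.82
position: [562.0, 15.6, 119.3]
eef_rot: [[0.275, -0.0, -0.961], [0.961, -0.0, 0.275], [-0.0, -1.0, 0.0]]
ft_force: [-4.7, 2.5, 2.7]
finger_gap: 0.257
```

```bash
python3 -m creep '[{"hand":0.95,"xyz":[0,0.03,0],"yaw":0},{"hand":0.95,"xyz":[0,0.0,0],"yaw":0}]';python3 -m creep '[{"hand":0.95,"xyz":[0,0.03,0],"yaw":0},{"hand":0.95,"xyz":[0,0.0,0],"yaw":0}]'; python3 look.py side s14 260 110 360 230 5
```

```text
time_s: 17.08
position: [562.0, 15.5, 119.2]
eef_rot: [[0.275, 0.0, -0.961], [0.961, -0.0, 0.275], [-0.0, -1.0, -0.0]]
ft_force: [-9.0, 2.1, 13.2]
finger_gap: 0.254
time_s: 17.32
position: [562.1, 15.5, 119.0]
eef_rot: [[0.275, 0.001, -0.961], [0.961, -0.001, 0.275], [-0.0, -1.0, -0.001]]
ft_force: [-12.5, 1.5, 21.2]
finger_gap: 0.26
[562.1  15.5 119. ] [ 0.3  1.  -0. ] [-12.5   1.5  21.2] 23.881516502789133 17.325
```

View pics/s14c.png

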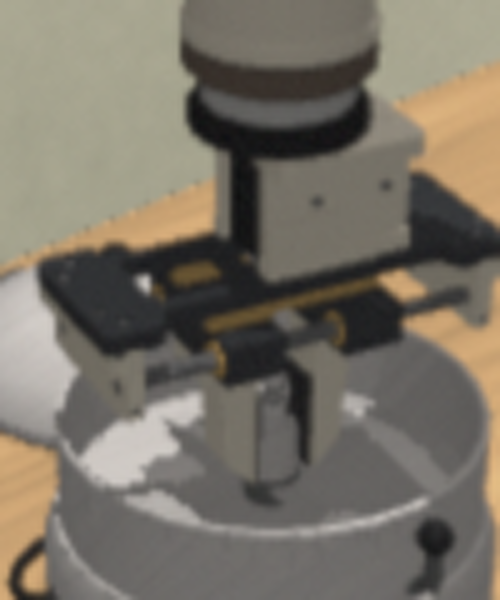

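```bash
python3 -m creep '[{"hand":0.95,"xyz":[0,-0.05,0],"yaw":0},{"hand":0.3,"xyz":[0,0,0],"yaw":0},{"hand":0.3,"xyz":[0,0,0],"yaw":0},{"hand":0.3,"xyz":[0,0,0],"yaw":0},{"hand":0.2,"xyz":[0,-0.4,0],"yaw":0},{"hand":0.2,"xyz":[0,-0.8,0],"yaw":0},{"hand":0.2,"xyz":[0,-0.8,0],"yaw":0},{"hand":0.2,"xyz":[0,-0.6,0.5],"yaw":0},{"hand":0.2,"xyz":[0,0,1],"yaw":0},{"hand":0.2,"xyz":[0,0,0.3],"yaw":0},{"hand":0.2,"xyz":[0,0,0],"yaw":0}]'; python3 look.py side s15 260 110 360 230 5;python3 look.py top t15 280 160 380 260 5
```

```text
time_s: 18.75
position: [475.5, 40.3, 249.0]
eef_rot: [[0.275, 0.001, -0.962], [0.962, -0.0, 0.275], [-0.0, -1.0, -0.001]]
ft_force: [1.1, -0.1, 0.1]
finger_gap: 0.401
[475.5  40.3 249. ] [ 0.3  1.  -0. ] [ 1.1 -0.1  0.1] 36.90374810150806 18.75
[476.4  40.  248.9] [0.3 1.  0. ] [ 0.4 -0.2 -0.7] 36.893411647196636 18.8
```

View pics/s15c.png

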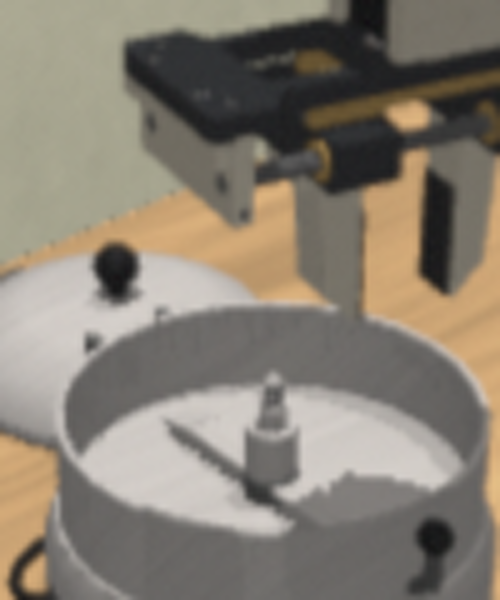

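View pics/t15c.png

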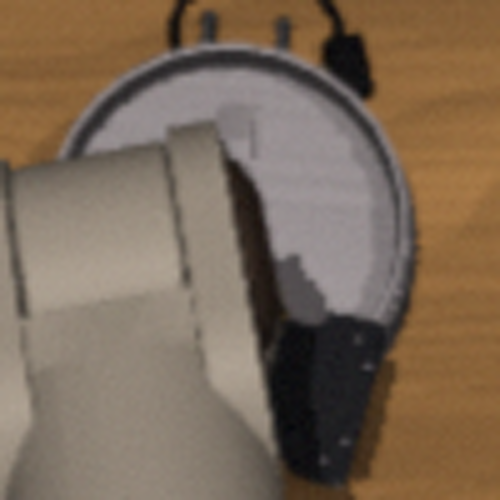

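```bash
python3 -m creep '[{"hand":0.2,"xyz":[0.7,0,0.1],"yaw":0},{"hand":0.2,"xyz":[0.95,0,0.16],"yaw":0},{"hand":0.2,"xyz":[0.95,0,0.16],"yaw":0},{"hand":0.2,"xyz":[0.95,0.3,0.16],"yaw":0},{"hand":0.2,"xyz":[0.95,0.6,0.14],"yaw":0},{"hand":0.15,"xyz":[0,0.6,0],"yaw":-0.134},{"hand":0.15,"xyz":[0,0.4,0],"yaw":-0.134},{"hand":0.15,"xyz":[0,0,0],"yaw":-0.134},{"hand":0.15,"xyz":[0,0,0],"yaw":0},{"hand":0.15,"xyz":[0,0,0],"yaw":0}]'; python3 look.py wrist w16 160 60 480 310 2.4;python3 -c "
from station import *;print(observe()['qpos'],observe()['position'])"
```

```text
time_s: 20.1
position: [503.7, 266.6, 153.5]
eef_rot: [[-0.12, 0.0, -0.993], [0.993, 0.0, -0.12], [0.0, -1.0, -0.0]]
ft_force: [-0.4, -0.9, 0.5]
finger_gap: 0.424
[503.7 266.6 153.5] [-0.1  1.   0. ] [-0.4 -0.9  0.5] 38.97944132491344 20.1
[-10.10412935  23.9494952  -25.84852692 103.42189414  12.40379361
  55.39565619  55.80143932] [503.52901419 266.60316267 153.74065831]
```

View pics/w16c.png

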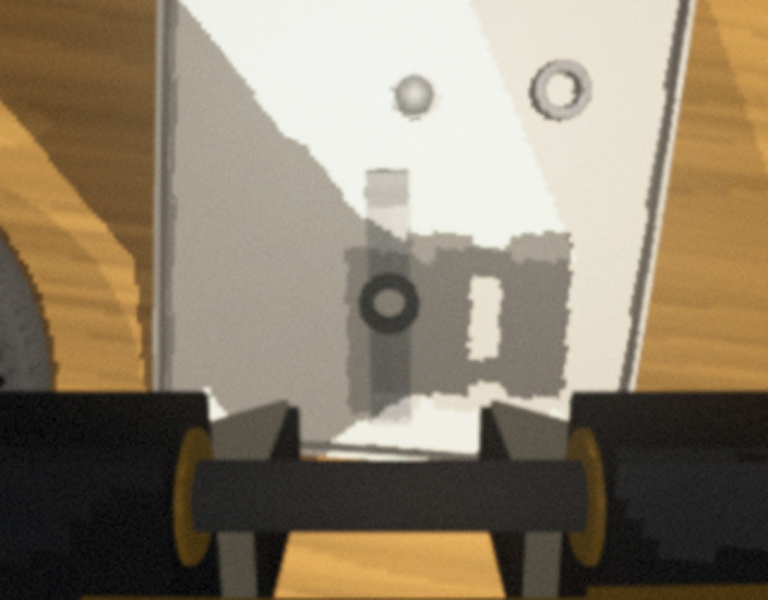

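Run:
```python
from h import *
f=np.load("pics/w16.npz");c=camera_info("wrist");c["cam_to_world"]=f["T"]
def q(u,v,z):
    P=onz(c,160+(u+.5)/2.4-.5,60+(v+.5)/2.4-.5,z);return P,f["R"].T@(P-f["t"])
crop(f["p"],300,125,340,240,5,"pics/w16d.png")
for n,a in dict(end1=(387,187,6),boss=(388.5,305,15),end2=(391,405,6),L1=(366,215,6),R1=(409,215,6),L2=(371,410,6),R2=(411,410,6)).items():
    P,t=q(*a);print(n,P.round(1),t.round(1))
```

```text
end1 [457.9 259.4   6. ] [ -1.7 147.5  46.4]
boss [506.  265.8  15. ] [ -1.  138.5  -2.2]
end2 [553.2 272.6   6. ] [  0.  147.6 -49.8]
L1 [470.5 252.    6. ] [-10.5 147.5  34.7]
R1 [468.3 270.    6. ] [  7.6 147.5  34.7]
L2 [556.6 264.    6. ] [ -9.  147.6 -52.2]
R2 [554.4 281.8   6. ] [  9.  147.6 -52.2]
```

View pics/w16d.png

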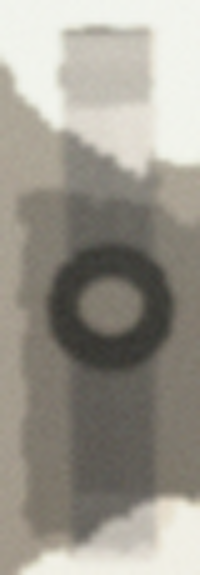

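```bash
python3 -m creep '[{"hand":0.15,"xyz":[0,0.5,-0.044],"yaw":-0.017},{"hand":0.15,"xyz":[0,0.9,0],"yaw":0},{"hand":0.15,"xyz":[0,0.9,0],"yaw":0},{"hand":0.15,"xyz":[0,0.57,0],"yaw":0},{"hand":0.15,"xyz":[0,0,0],"yaw":0},{"hand":0.15,"xyz":[0,0,0],"yaw":0}]'; python3 look.py wrist w17 160 60 480 310 2.4
```

```text
time_s: 20.9
position: [506.1, 267.6, 11.5]
eef_rot: [[-0.139, 0.002, -0.99], [0.99, 0.001, -0.139], [0.001, -1.0, -0.002]]
ft_force: [-0.2, -0.2, 0.9]
finger_gap: 0.427
[506.1 267.6  11.5] [-0.1  1.   0. ] [-0.2 -0.2  0.9] 39.32822802800789 20.9
```

View pics/w17c.png

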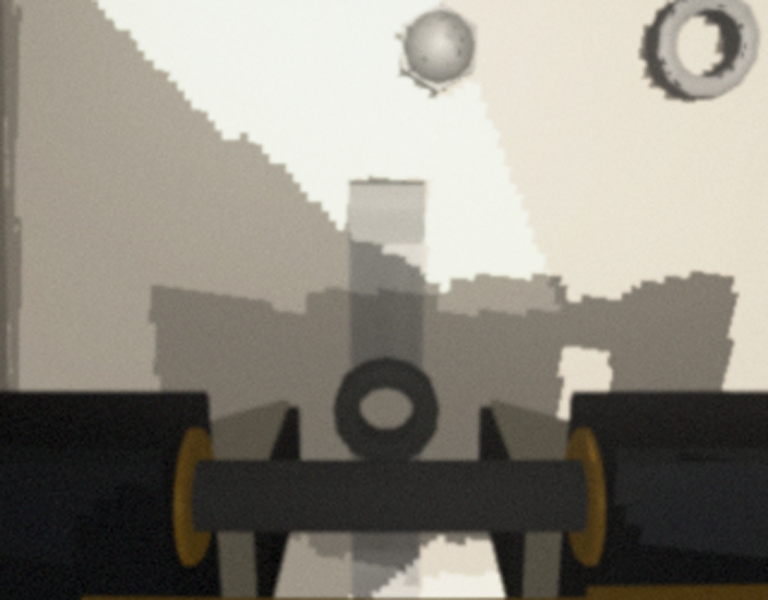

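```bash
python3 - <<'E'
from h import *
f=np.load("pics/w17.npz");c=camera_info("wrist");c["cam_to_world"]=f["T"]
def q(u,v,z):
    P=onz(c,160+(u+.5)/2.4-.5,60+(v+.5)/2.4-.5,z);return P,f["R"].T@(P-f["t"])
for a in((386.5,412,15),(387,190,8),(388,300,6),(385,580,6)):print([x.round(2) for x in q(*a)])
E
python3 -m creep '[{"hand":0.15,"xyz":[-0.01,0.25,0],"yaw":0},{"hand":0.15,"xyz":[0,0.2,0],"yaw":0},{"hand":0.15,"xyz":[0,0.07,0],"yaw":0},{"hand":0.15,"xyz":[0,0,0],"yaw":0}]'
```

```text
[array([505.03, 266.15,  15.  ]), array([-1.27, -3.52,  1.21])]
[array([452.92, 258.99,   8.  ]), array([-1.11,  3.38, 53.83])]
[array([479.39, 262.92,   6.  ]), array([-0.9 ,  5.43, 27.07])]
[array([556.13, 272.82,   6.  ]), array([ -1.79,   5.58, -50.3 ])]
time_s: 21.45
position: [504.6, 266.2, -16.3]
eef_rot: [[-0.14, -0.001, -0.99], [0.99, -0.0, -0.14], [-0.0, -1.0, 0.001]]
ft_force: [0.0, -1.0, 0.1]
finger_gap: 0.424
```

```bash
python3 -m creep '[{"hand":0.15,"xyz":[0,0.03,0.02],"yaw":0},{"hand":0.15,"xyz":[0,0,0],"yaw":0},{"hand":0.95,"xyz":[0,0,0],"yaw":0},{"hand":0.95,"xyz":[0,0,0],"yaw":0},{"hand":0.95,"xyz":[0,0,0],"yaw":0},{"hand":0.95,"xyz":[0,0,0],"yaw":0}]' 35;  python3 look.py wrist w18 160 60 480 310 2.4
```

```text
time_s: 22.2
position: [504.2, 266.3, -17.2]
eef_rot: [[-0.14, 0.0, -0.99], [0.99, 0.0, -0.14], [0.0, -1.0, -0.0]]
ft_force: [0.1, -0.1, 1.1]
finger_gap: 0.265
[504.2 266.3 -17.2] [-0.1  1.   0. ] [ 0.1 -0.1  1.1] 24.42309636913798 22.2
```

View pics/w18c.png

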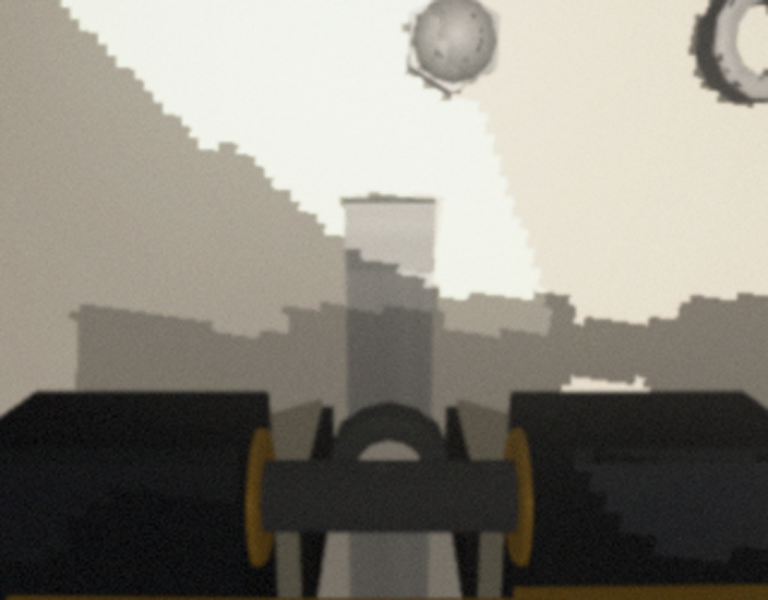

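```bash
python3 - <<'E'
from h import *
for n,pts in(("w18",((389.5,403,15),(390,440,15))),("w17",((386.5,358,15),(386.5,388,15)))):
    f=np.load(f"pics/{n}.npz");c=camera_info("wrist");c["cam_to_world"]=f["T"]
    for u,v,z in pts:
        P=onz(c,160+(u+.5)/2.4-.5,60+(v+.5)/2.4-.5,z);print(n,P.round(1),(f["R"].T@(P-f["t"])).round(2))
for n,v,z in(("w9",383,27),("w10",437,27)):
    f=np.load(f"pics/{n}.npz");c=camera_info("wrist");c["cam_to_world"]=f["T"]
    P=onz(c,160+(390+.5)/2.4-.5,60+(v+.5)/2.4-.5,z);print(n,P.round(1),(f["R"].T@(P-f["t"])).round(2))
f=np.load("pics/w18.npz")
print(observe() if 0 else "")
E
python3 -m creep '[{"hand":0.95,"xyz":[0,-0.2,0],"yaw":0},{"hand":0.95,"xyz":[0,-0.6,0],"yaw":0},{"hand":0.95,"xyz":[0,-0.8,0],"yaw":0},{"hand":0.95,"xyz":[0,-1,0],"yaw":0},{"hand":0.95,"xyz":[0,-1,0],"yaw":0},{"hand":0.95,"xyz":[0,-0.9,0],"yaw":0},{"hand":0.95,"xyz":[0,0,0],"yaw":0}]'; python3 look.py wrist w19 160 60 480 310 2.4
```

```text
w18 [491.  263.9  15. ] [ -0.52 -32.17  13.41]
w18 [498.9 265.1  15. ] [ -0.42 -32.16   5.4 ]
w17 [491.6 264.3  15. ] [-1.25 -3.55 14.82]
w17 [499.  265.3  15. ] [-1.26 -3.53  7.32]
w9 [403.9 215.3  27. ] [ -0.3 -17.4  12.7]
w10 [404.2 215.7  27. ] [ -0.3  -41.71   9.6 ]

time_s: 23.12
position: [506.4, 267.9, 212.6]
eef_rot: [[-0.14, 0.008, -0.99], [0.99, 0.004, -0.14], [0.002, -1.0, -0.008]]
ft_force: [1.4, -0.4, -0.6]
finger_gap: 0.266
[506.4 267.9 212.6] [-0.1  1.   0. ] [ 1.4 -0.4 -0.6] 24.430821787993903 23.125
```

View pics/w19c.png

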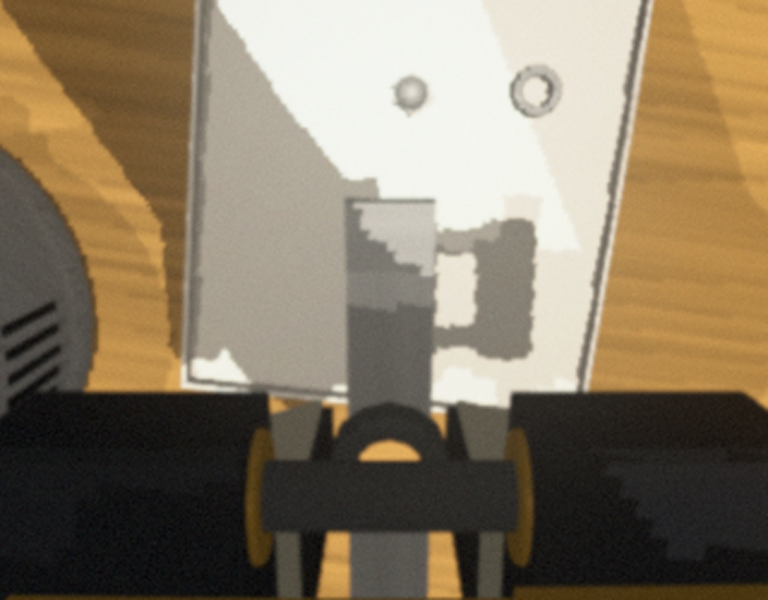

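Run:
```python
from h import *
def an(n,x0,y0,s,a,b,z):
    f=np.load(f"pics/{n}.npz");c=camera_info("wrist");c["cam_to_world"]=f["T"];d=f["d"]
    P=[]
    for u,v in(a,b):
        U=x0+(u+.5)/s-.5;V=y0+(v+.5)/s-.5
        P.append(onz(c,U,V,z)); o,r=ray(c,U-3,V); print("depth pt",(o+r*d[int(round(V)),int(round(U-3))]).round(1))
    e=P[1]-P[0];print(n,P[0].round(1),P[1].round(1),np.degrees(np.arctan2(e[1],e[0])))
an("w3",160,90,3.4,(348,178),(458,535),131)
an("w11",160,60,2.4,(378,25),(409,190),131)
an("w12",160,60,2.4,(380,115),(404,212),131)
for n in("w3","w11","top0"):
    f=np.load(f"pics/{n}.npz")
crop(np.load("pics/w3.npz")["p"],235,125,310,255,4.5,"pics/w3d.png")
```

```text
depth pt [494.3  29.2 131.8]
depth pt [606.9  18.3 135.7]
w3 [495.4  31.8 131. ] [609.7  20.2 131. ] -5.829133363230472
depth pt [500.8  28.7 132.6]
depth pt [550.8  24.3 137.1]
w11 [501.2  30.8 131. ] [551.8  26.5 131. ] -4.905379528925601
depth pt [493.5  29.1 133.1]
depth pt [522.4  28.  126.3]
w12 [494.   31.1 131. ] [522.6  30.2 131. ] -1.8067202630243628
```

View pics/w3d.png

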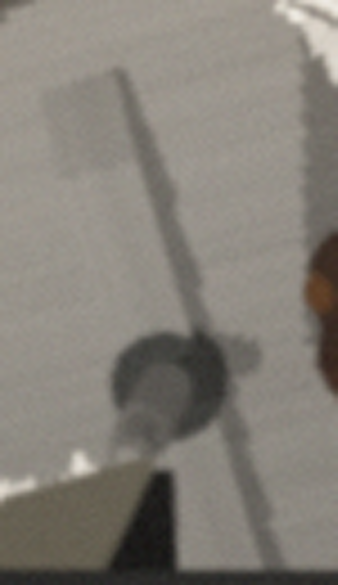

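```bash
python3 -m creep '[{"hand":0.95,"xyz":[0,0,0],"yaw":0.12},{"hand":0.95,"xyz":[0,0,0],"yaw":0.17},{"hand":0.95,"xyz":[0,0,0],"yaw":0.18},{"hand":0.95,"xyz":[0,0,0],"yaw":0.18},{"hand":0.95,"xyz":[0,0,0],"yaw":0.18},{"hand":0.95,"xyz":[0,0,0],"yaw":0.18},{"hand":0.95,"xyz":[0,0,0],"yaw":0.18},{"hand":0.95,"xyz":[0,0,0],"yaw":0.18},{"hand":0.95,"xyz":[0,0,0],"yaw":0.18},{"hand":0.95,"xyz":[0,0,0],"yaw":0.15},{"hand":0.95,"xyz":[0,0,0],"yaw":0.1},{"hand":0.95,"xyz":[0,0,0],"yaw":0}]'; python3 -c "
from station import *;import numpy as np;s=observe();R=np.array(s['eef_rot']);print(s['qpos'],s['position'],np.degrees(np.arctan2(R[1,0],R[0,0])))"
```

```text
time_s: 24.68
position: [502.9, 265.6, 206.1]
eef_rot: [[0.996, -0.003, 0.088], [-0.088, -0.002, 0.996], [-0.003, -1.0, -0.002]]
ft_force: [0.8, 0.2, -1.0]
finger_gap: 0.269
[-23.10005926  18.88155465  -9.19645147 100.99588913   3.40146301
  60.57604384 -38.52548808] [502.90828987 265.58390086 206.09089894] -5.034129734324094
```

```bash
python3 -m creep '[{"hand":0.95,"xyz":[0.1,0,-0.5],"yaw":0},{"hand":0.95,"xyz":[0.12,0,-0.9],"yaw":0},{"hand":0.95,"xyz":[0.12,0,-1],"yaw":0},{"hand":0.95,"xyz":[0.12,0,-1],"yaw":0},{"hand":0.95,"xyz":[0.12,0,-1],"yaw":0},{"hand":0.95,"xyz":[0.12,0,-0.8],"yaw":0},{"hand":0.95,"xyz":[0,0,-0.28],"yaw":0},{"hand":0.95,"xyz":[0,0,0],"yaw":0},{"hand":0.95,"xyz":[0,0,0],"yaw":0},{"hand":0.95,"xyz":[0,0,0],"yaw":0}]'; python3 look.py wrist w20 160 60 480 310 2.4
```

```text
time_s: 25.92
position: [514.6, -7.9, 207.6]
eef_rot: [[0.996, -0.0, 0.086], [-0.086, 0.001, 0.996], [-0.0, -1.0, 0.001]]
ft_force: [-0.5, -0.3, -0.5]
finger_gap: 0.267
[514.6  -7.9 207.6] [ 1.  -0.1 -0. ] [-0.5 -0.3 -0.5] 24.565193933557936 25.925
```

View pics/w20c.png

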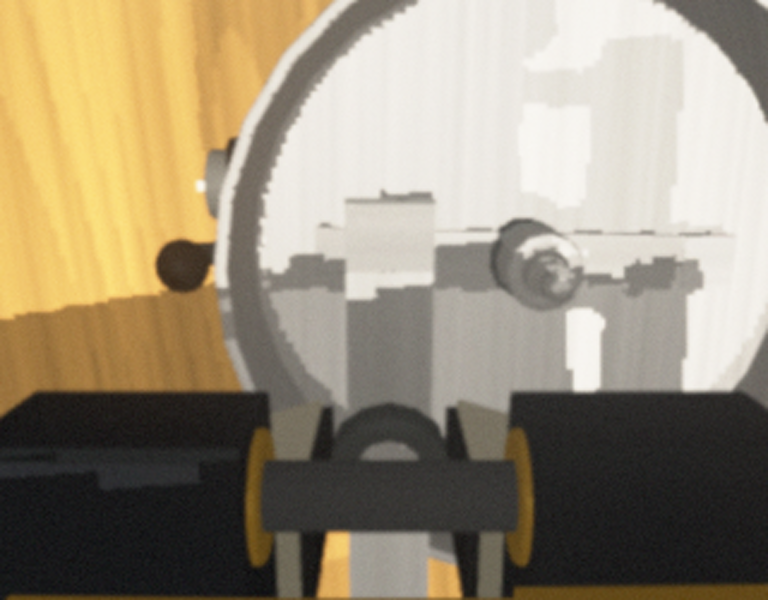

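Run:
```python
from h import *
f=np.load("pics/w20.npz");c=camera_info("wrist");c["cam_to_world"]=f["T"];p=f["p"]
crop(p,285,145,475,195,4.2,"pics/w20d.png")
q=np.clip((p[145:195,355:415].astype(float)-60)*1.4,0,255).astype(np.uint8)
cv2.imwrite("pics/w20e.png",cv2.resize(q,None,fx=10,fy=10,interpolation=cv2.INTER_CUBIC))
```

```text
(no output)
```

View pics/w20d.png

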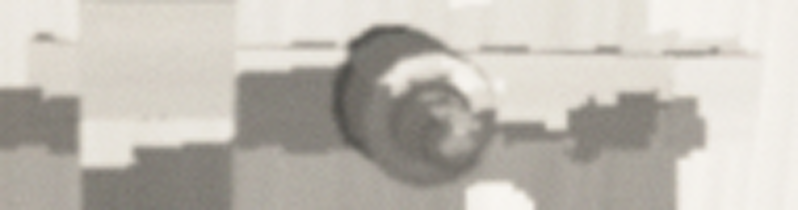

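View pics/w20e.png

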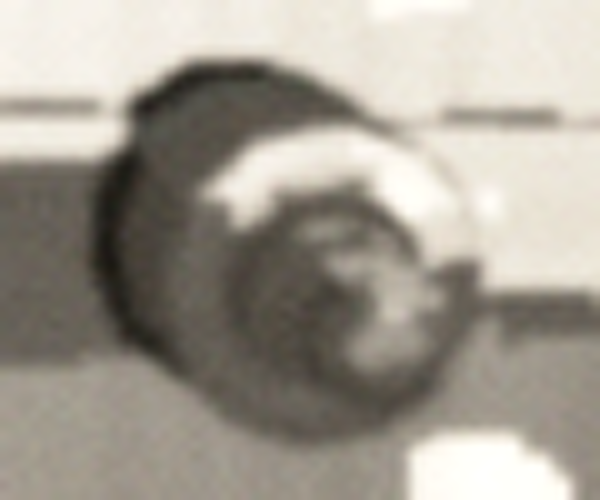

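Run:
```python
from h import *
f=np.load("pics/w20.npz");c=camera_info("wrist");c["cam_to_world"]=f["T"];R=f["R"];t=f["t"]
for u,v,z in((386.5,172.7,161),(393.2,177,186)):
    P=onz(c,u,v,z);print(P.round(1),(R.T@(P-t)).round(2))
print("pred tip", proj(c,[[562.4,15.2,186],[562.4,15.2,161]]), "e-crop:",[(proj(c,[[562.4,15.2,z]])[0]-[355,145])*10 for z in(186,161)])
a=onz(c,285+38/4.2,145+38/4.2,126);b=onz(c,285+750/4.2,145+53/4.2,126);e=b-a
print(a,b,np.degrees(np.arctan2(e[1],e[0])),np.degrees(np.arctan2(R[1,0],R[0,0])))
# held bar direction in image
for u1,v1,u2,v2 in((347,240,348.5,390),(434,240,432.5,390)):
    pass
h=[onz(c,160+u/2.4,60+v/2.4,228+0) for u,v in((390.5,240),(390.4,390),(389.5,575))]
print([ (R.T@(x-t)).round(2) for x in h])
```

```text
[563.1  15.  161. ] [46.37 46.63 26.88]
[562.6  16.4 186. ] [45.73 21.63 28.27]
pred tip [[392.99444413 178.84841303]
 [385.52336585 172.44988081]] e-crop: [array([379.94444128, 338.48413035]), array([305.23365853, 274.4988081 ])]
[495.37316483  30.32649396 126.        ] [633.53569299  15.7701044  126.        ] -6.014323770353549 -4.913088361441882
[array([  0.66, -20.35,  44.41]), array([  0.64, -20.37,  11.71]), array([  0.44, -20.39, -33.65])]
```

```bash
python3 -m creep '[{"hand":0.95,"xyz":[0,0,0],"yaw":0.018},{"hand":0.95,"xyz":[0.306,0,0.165],"yaw":0},{"hand":0.95,"xyz":[0.4,0,0.3],"yaw":0},{"hand":0.95,"xyz":[0.2,0.2,0.1],"yaw":0},{"hand":0.95,"xyz":[0,0.3,0],"yaw":0},{"hand":0.95,"xyz":[0,0.14,0],"yaw":0},{"hand":0.95,"xyz":[0,0,0],"yaw":0},{"hand":0.95,"xyz":[0,0,0],"yaw":0}]'; python3 look.py wrist w21 160 60 480 310 2.4; python3 look.py side s21 260 110 360 230 5
```

```text
time_s: 26.98
position: [562.6, 13.1, 176.0]
eef_rot: [[0.994, 0.0, 0.107], [-0.107, -0.0, 0.994], [0.0, -1.0, -0.0]]
ft_force: [0.2, -0.3, -0.3]
finger_gap: 0.265
[562.6  13.1 176. ] [ 1.  -0.1  0. ] [ 0.2 -0.3 -0.3] 24.39490379061082 26.975
[562.8  13.2 176.2] [ 1.  -0.1  0. ] [ 1.   0.1 -1.4] 24.608043584119436 27.025
```

View pics/w21c.png

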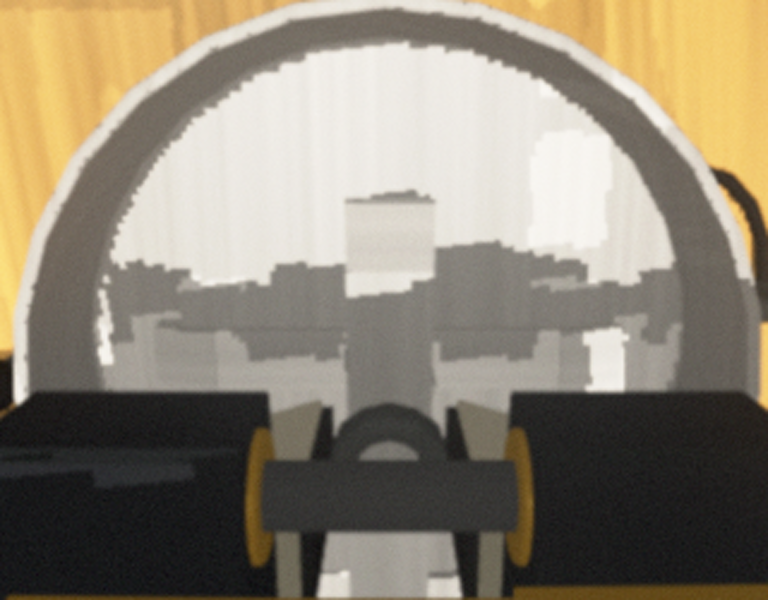

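View pics/s21c.png

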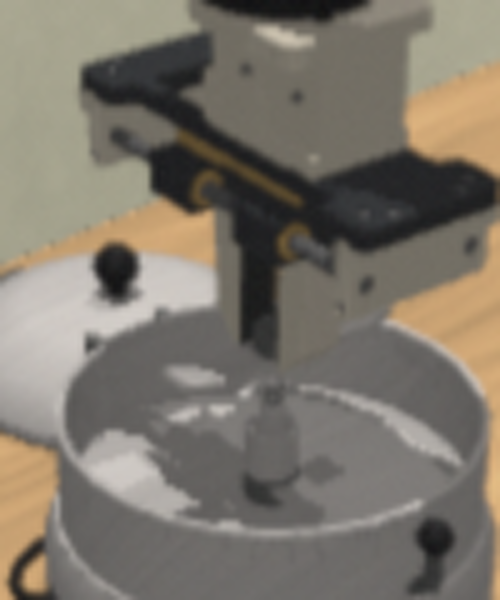

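```bash
python3 -m creep '[{"hand":0.95,"xyz":[0,0,0.044],"yaw":0},{"hand":0.95,"xyz":[0,0.06,0],"yaw":0},{"hand":0.95,"xyz":[0,0,0],"yaw":0},{"hand":0.95,"xyz":[0,0,0],"yaw":0}]'; python3 look.py wrist w22 160 60 480 310 2.4;python3 look.py side s22 285 160 345 220 10
```

```text
time_s: 27.58
position: [562.9, 15.6, 172.6]
eef_rot: [[0.994, -0.0, 0.107], [-0.107, -0.0, 0.994], [-0.0, -1.0, -0.0]]
ft_force: [0.6, -0.7, -0.3]
finger_gap: 0.267
[562.9  15.6 172.6] [ 1.  -0.1 -0. ] [ 0.6 -0.7 -0.3] 24.55807256443437 27.575
[562.9  15.6 172.7] [ 1.  -0.1 -0. ] [-0.5  0.1 -1.3] 24.21763271555458 27.625
```

View pics/s22c.png

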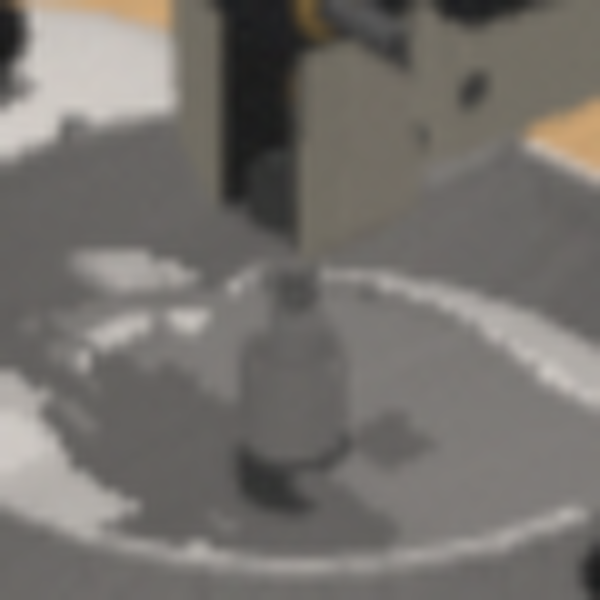

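```bash
python3 -m creep '[{"hand":0.95,"xyz":[0,0.08,0],"yaw":0},{"hand":0.95,"xyz":[0,0.06,0],"yaw":0},{"hand":0.95,"xyz":[0,0.06,0],"yaw":0},{"hand":0.95,"xyz":[0,0,0],"yaw":0}]';python3 -m creep '[{"hand":0.95,"xyz":[0,0.06,0],"yaw":0},{"hand":0.95,"xyz":[0,0.05,0],"yaw":0},{"hand":0.95,"xyz":[0,0,0],"yaw":0}]'
```

```text
time_s: 28.18
position: [562.6, 15.6, 162.3]
eef_rot: [[0.994, -0.001, 0.107], [-0.107, -0.0, 0.994], [-0.001, -1.0, -0.0]]
ft_force: [-0.3, 0.3, -0.5]
finger_gap: 0.264
time_s: 28.55
position: [562.7, 15.6, 156.9]
eef_rot: [[0.994, -0.001, 0.107], [-0.107, 0.0, 0.994], [-0.001, -1.0, -0.0]]
ft_force: [0.2, 0.5, -0.9]
finger_gap: 0.266
```

```bash
python3 -m creep '[{"hand":0.95,"xyz":[0,0.05,0],"yaw":0},{"hand":0.95,"xyz":[0,0.05,0],"yaw":0},{"hand":0.95,"xyz":[0,0,0],"yaw":0}]';python3 -m creep '[{"hand":0.95,"xyz":[0,0.05,0],"yaw":0},{"hand":0.95,"xyz":[0,0.05,0],"yaw":0},{"hand":0.95,"xyz":[0,0,0],"yaw":0}]'
```

```text
time_s: 28.92
position: [562.6, 15.6, 151.9]
eef_rot: [[0.994, -0.001, 0.107], [-0.107, 0.0, 0.994], [-0.001, -1.0, -0.0]]
ft_force: [-1.0, -0.5, -0.2]
finger_gap: 0.264
time_s: 29.3
position: [562.8, 16.2, 146.9]
eef_rot: [[0.994, -0.0, 0.106], [-0.106, 0.001, 0.994], [-0.0, -1.0, 0.001]]
ft_force: [0.8, 2.0, -0.1]
finger_gap: 0.262
```

```bash
python3 -m creep '[{"hand":0.95,"xyz":[0,0.05,0.01],"yaw":0},{"hand":0.95,"xyz":[0,0.03,0],"yaw":0},{"hand":0.95,"xyz":[0,0,0],"yaw":0}]';python3 -m creep '[{"hand":0.95,"xyz":[0,0.03,0],"yaw":0},{"hand":0.95,"xyz":[0,0,0],"yaw":0}]';python3 -m creep '[{"hand":0.95,"xyz":[0,0.03,0],"yaw":0},{"hand":0.95,"xyz":[0,0,0],"yaw":0}]'
```

```text
time_s: 29.68
position: [562.9, 16.3, 143.0]
eef_rot: [[0.994, -0.0, 0.107], [-0.107, 0.0, 0.994], [-0.0, -1.0, 0.0]]
ft_force: [-1.2, 1.4, -1.2]
finger_gap: 0.266
time_s: 29.92
position: [562.9, 16.3, 141.6]
eef_rot: [[0.994, -0.0, 0.107], [-0.107, 0.0, 0.994], [-0.0, -1.0, 0.0]]
ft_force: [-0.6, 1.9, -0.9]
finger_gap: 0.27
time_s: 30.18
position: [563.0, 16.3, 140.5]
eef_rot: [[0.994, 0.0, 0.107], [-0.107, 0.0, 0.994], [0.0, -1.0, 0.0]]
ft_force: [-1.8, 1.2, 3.0]
finger_gap: 0.267
```

```bash
python3 -m creep '[{"hand":0.95,"xyz":[0,0.025,0],"yaw":0},{"hand":0.95,"xyz":[0,0,0],"yaw":0}]';python3 -m creep '[{"hand":0.95,"xyz":[0,0.02,0],"yaw":0},{"hand":0.95,"xyz":[0,0,0],"yaw":0}]'; python3 look.py wrist w23 160 60 480 310 2.4
```

```text
time_s: 30.42
position: [563.1, 16.3, 140.4]
eef_rot: [[0.994, 0.0, 0.107], [-0.107, 0.0, 0.994], [0.0, -1.0, 0.0]]
ft_force: [-5.2, 2.5, 12.1]
finger_gap: 0.268
time_s: 30.68
position: [563.1, 16.3, 140.4]
eef_rot: [[0.994, 0.001, 0.107], [-0.107, 0.0, 0.994], [0.001, -1.0, 0.0]]
ft_force: [-7.7, 2.5, 18.4]
finger_gap: 0.266
[563.1  16.3 140.4] [ 1.  -0.1  0. ] [-7.7  2.5 18.4] 24.45833825241817 30.675
```

View pics/w23c.png

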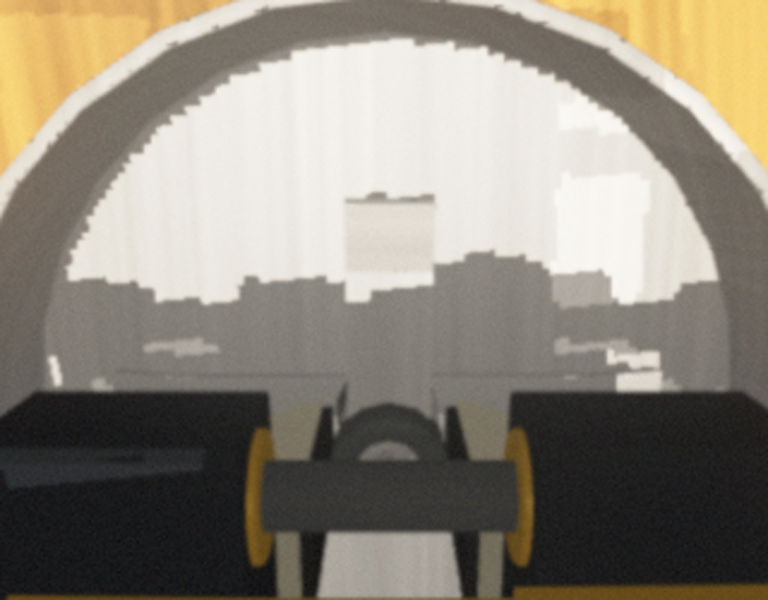

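```bash
python3 -m creep '[{"hand":0.95,"xyz":[0,-0.045,0],"yaw":0},{"hand":0.95,"xyz":[0,0,0],"yaw":0}]';python3 -m creep '[{"hand":0.3,"xyz":[0,0,0],"yaw":0},{"hand":0.3,"xyz":[0,0,0],"yaw":0},{"hand":0.3,"xyz":[0,0,0],"yaw":0},{"hand":0.3,"xyz":[0,-0.3,0],"yaw":0},{"hand":0.3,"xyz":[0,-0.7,0],"yaw":0},{"hand":0.2,"xyz":[0,-0.8,0],"yaw":0},{"hand":0.2,"xyz":[0,-0.5,-0.5],"yaw":0},{"hand":0.2,"xyz":[0,0,-1],"yaw":0},{"hand":0.2,"xyz":[0,0,-1],"yaw":0},{"hand":0.2,"xyz":[0,0,-1],"yaw":0},{"hand":0.2,"xyz":[0,0,0],"yaw":0},{"hand":0.2,"xyz":[0,0,0],"yaw":0}]'; python3 look.py wrist w24 0 0 640 400 1.2; python3 look.py side s24 240 140 380 260 5;python3 look.py top t24 200 120 470 295 2.9
```

```text
time_s: 30.98
position: [563.0, 16.3, 140.5]
eef_rot: [[0.994, 0.0, 0.107], [-0.107, 0.0, 0.994], [0.0, -1.0, 0.0]]
ft_force: [-2.7, 2.5, 5.1]
finger_gap: 0.271
time_s: 32.48
position: [544.5, -157.5, 255.9]
eef_rot: [[0.994, 0.001, 0.107], [-0.107, 0.001, 0.994], [0.001, -1.0, 0.001]]
ft_force: [0.4, 1.5, 0.1]
finger_gap: 0.398
[ 544.5 -157.5  255.9] [ 1.  -0.1  0. ] [0.4 1.5 0.1] 36.607338216475334 32.475
[ 544.7 -156.5  255.7] [ 1.  -0.1  0. ] [ 0.2  0.  -0.6] 36.41719792200161 32.525
[ 544.8 -156.2  255.6] [ 1.  -0.1  0. ] [ 0.3  0.8 -0.7] 36.79302334174084 32.575
```

View pics/s24c.png

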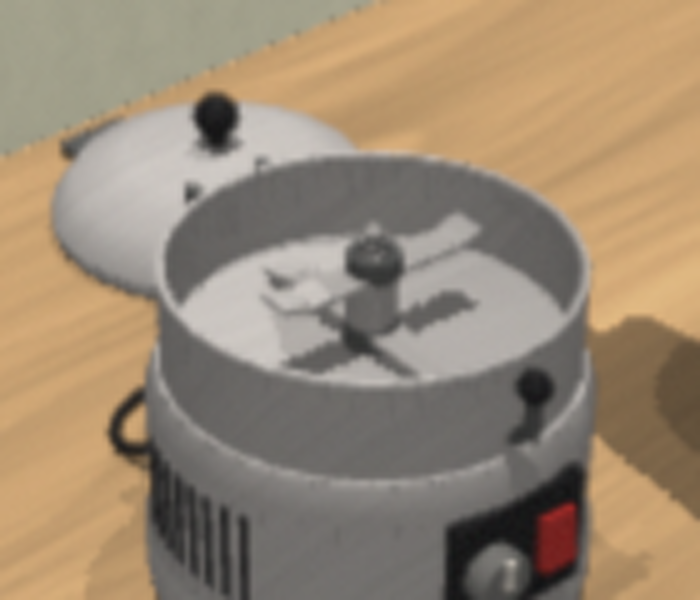

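View pics/t24c.png

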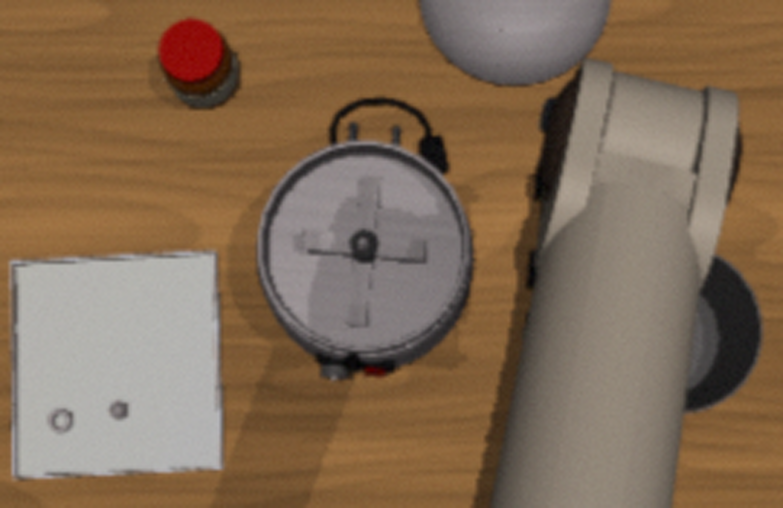

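View pics/w24c.png

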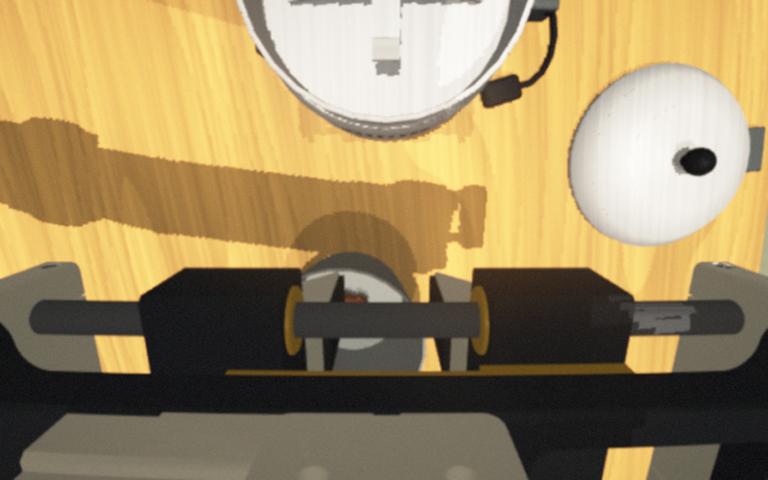

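Run:
```python
from h import *
from station import *
for n,f,pts in(("side","s24",[(240+370/5,140+250/5),(240+372/5,140+246/5),(240+290/5,140+298/5),(240+450/5,140+240/5)]),("top","t24",[(200+425/2.9,120+251/2.9),(200+308/2.9,120+241/2.9)])):
    g=np.load(f"pics/{f}.npz");c=camera_info(n)
    for u,v in pts:
        o,r=ray(c,u,v);print(n,(o+r*g["d"][int(round(v)),int(round(u))]).round(1))
finish_job()
```

```text
side [559.9  19.3 176.3]
side [560.1  17.9 177.6]
side [566.1  60.9 167.1]
side [555.1 -26.6 164.1]
top [558.3 -43.5 125.7]
top [562.8  62.9 168.6]
the job is handed in; nothing more can be done
```

The job is done and handed in at about 32.6 s, in the order you asked. No verdict came back.

1. **Root:** I took it out of the chamber and dropped it into the waste tub. It is visible in the tub in the pictures after release.
2. **Tall spacer:** I lowered it down the shaft in small steps until it landed on the lower blade. The measured height was as predicted for home (119.0 mm, predicted 119), pressing with about 21 N. The side picture shows it upright on the hub.
3. **Upper blade:** I lowered it the same way onto the spacer. It stopped at 140.4 mm against 140.8 mm predicted, pressing with about 18 N. From the top picture it lies about 90° across the lower blade.
4. **Left alone:** The short spacer, cap nut and jar are where they were, and the arm is clear of everything.

Some checks disagreed:
- **Fingertips:** They sit about 36 mm further back than the stated tool frame says. The wrist and side cameras both showed it, and so did the heights I could reach without contact. I worked to the measured tips.
- **Cameras:** The top and side cameras differed from the wrist camera by up to about 6 mm, so I aimed by the wrist camera and by force.
- **Root direction:** It lay across the shaft-to-wall direction, not along it.
- **Last depth check:** The upper blade's bent ends read 164–169 mm, which fits a blade lying flat. One top-camera point missed the blade and read the floor. The side camera's points around the boss and shaft tip (176–178 mm) could not confirm the boss height.

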